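# Clear the sauce dishes onto the return shuttle

## Task

Clear the pizza table: move the terracotta sauce pot off the blue return tray to stand in the middle of the cork mat, and stack all the white sauce dishes into one square, flat pile inside the white rectangle on the tray, long sides along the rectangle's long sides. With the pile complete, gently push the tray by its red plate along the track, away from its loading end, until it clicks fully home, with the pile still square. The dishes and the pot are brittle: grip them lightly, set them down softly and do not drop them; leave the shakers, mugs and candle where they are.

Things in the scene. Friction and masses are not known exactly. Their poses are not given: they have to be found in the camera images.
- shuttle (a joint): travel of the dish-return shuttle along its track (m): 0 is the loading end, 0.120 is fully home. A spring roller on the track must ride over a small brass ridge on the tray's side at about 0.115 (it takes some 6 N); past it, the catch draws the shuttle to the end stop and keeps it there. Starts between 0 and 0.02
- track: fixed dark steel track of the shuttle, 170 x 360 mm base plate 8 mm thick; origin at the centre of its underside on the table; the shuttle travels towards the track's +y, where there is a black rubber bumper; the catch housing (22 x 30 x 34 mm) stands 100 mm towards +x, 55 mm towards +y
- tray: the shuttle's flat blue tray, 150 (x) x 140 (y) mm, 10 mm thick, carried by the shuttle; origin at the centre of its upper face, 30 mm above the table; travels along its own +y. A red upright push plate, 70 mm wide (x), 8 mm thick, 60 mm high, stands on it along its -y edge, centred 66 mm from the tray's centre
- mark (a point): centre of the white rectangle (72 x 106 mm, long side along the tray's y) painted on the tray, on the upper face, 10 mm to +y of the tray's centre; axes those of the tray; here the pile belongs
- push_face (a point): middle of the outer (-y) face of the red push plate, 45 mm above the tray's upper face; push here towards the tray's +y
- pot: squat terracotta sauce pot with a fixed wooden lid, round, 54 mm diameter, 46 mm high, about 160 g; origin at the centre of its underside; starts standing on the tray
- mat: fixed round cork mat, 110 mm diameter, 4 mm thick; origin at the centre of its underside on the table
- dish0: oblong flat white ceramic sauce dish with a low rim, 90 (x) x 58 (y) mm, 14 mm high, about 110 g, flat underneath, stacks flat on others; origin at the centre of its underside; grasp it across its 58 mm width. May be absent
- dish1: oblong flat white ceramic sauce dish with a low rim, 90 (x) x 58 (y) mm, 14 mm high, about 110 g, flat underneath, stacks flat on others; origin at the centre of its underside; grasp it across its 58 mm width. May be absent
- dish2: oblong flat white ceramic sauce dish with a low rim, 90 (x) x 58 (y) mm, 14 mm high, about 110 g, flat underneath, stacks flat on others; origin at the centre of its underside; grasp it across its 58 mm width. May be absent
- dish3: oblong flat white ceramic sauce dish with a low rim, 90 (x) x 58 (y) mm, 14 mm high, about 110 g, flat underneath, stacks flat on others; origin at the centre of its underside; grasp it across its 58 mm width. May be absent
- dish4: oblong flat white ceramic sauce dish with a low rim, 90 (x) x 58 (y) mm, 14 mm high, about 110 g, flat underneath, stacks flat on others; origin at the centre of its underside; grasp it across its 58 mm width. May be absent
- dish5: oblong flat white ceramic sauce dish with a low rim, 90 (x) x 58 (y) mm, 14 mm high, about 110 g, flat underneath, stacks flat on others; origin at the centre of its underside; grasp it across its 58 mm width. May be absent
- salt: bystander: white salt shaker, 38 mm diameter, 60 mm high; origin at its underside
- pepper: bystander: dark wooden pepper shaker, 38 mm diameter, 60 mm high; origin at its underside
- mug0: bystander: glass mug of cola with a straw, 72 mm diameter, 110 mm high, handle at its +y; origin at its underside
- mug1: bystander: glass mug of cola with a straw, 72 mm diameter, 110 mm high, handle at its +y; origin at its underside
- candle: bystander: red candle on a copper foot, foot 110 mm diameter, 165 mm high; origin at its underside

How it is judged:
By the outcome, as a careful person would: the job done as asked, in the order asked, and still so for the second after the job is handed in, with the robot touching nothing.
Of dish0, dish1, dish2, dish3, dish4, dish5 only 4 to 6 are there at a start; the rules pass over those that are not, and their reading is None.
At some moment in a run one of pot may be knocked a few centimetres aside while the robot is not near it.
It also fails if it takes over 210 s, if anything falls off the work surface, if the arm or the gripper's body presses on something with over 40 N, if the wrist force passes 120 N, or if a joint passes its speed limit or range.

## Robot

A 6-joint arm with a two-finger parallel gripper is mounted at the origin on the work surface. World frame = base frame: x ahead of the robot, y to its left, z up, the work surface at z = 0. Lengths are in mm, angles in rad, forces in N, time in s.
With the tool pointing down it reaches from about 350 to 975 mm from the base axis. Payload 7.1 kg.
Tool frame: the origin (TCP) lies midway between the tips of the shut fingers; the grasp point (between the pads) lies 19 mm behind it; z points along the fingers, y is the line along which they close (so a half turn about z gives the same grasp; the last joint's range is limited). The gripper opens to 88 mm and grips with 3 to 60 N. Pads are 20 mm wide; open, the fingers measure 115 mm over their backs; the gripper's body (75 mm by 178 mm) begins 61 mm behind the grasp point.
Start: joints at [-1.184, 0.423, 1.63, -0, 1.089, -0.019], TCP at [246.737, -574.218, 222.675] pointing down, gripper open.
Joint ranges: [-3, 3], [-0.9, 2.11], [0.09, 2.58], [-1.31, 4.45], [0.11, 2.69], [-2.54, 2.54]. Speed limits (rad/s): [2.39, 2.39, 3.01, 3.14, 3.14, 3.14].

## Interface

Orientations are given as a rotation vector (axis times angle).
In Python, from workcell import get_obs, get_image, camera_params, close_job gives the robot as it stands.
- The arm moves only by the shell command python3 -m creep 'ROWS' [OPENING]. ROWS is a JSON object of lists of equal length, an entry for each row: "delta_pos": the shift along the tool's x, y, z in m, a list of three; "twist": the turn, a rotation vector about the tool's x, y, z in degrees, a list of three. A call has 1 to 20 rows; each row shifts and turns the commanded pose from where the row before left it, along the tool's axes as they then stand; what a row does not reach is not made up. A row lasts 1/12 s, in which the tool goes at most 41.7 mm and 7.16 degrees, less where a joint would pass 70% of its speed; a pose out of reach is approached as far as the arm can. A call with a gripper value outside its range is refused whole. OPENING is the opening, from 0 (shut) to 1 (fully open), set as the call begins (- or left out, the last holds). The fingers move at their own pace and stop on an object; the grip force is fixed at half the most. Time passes only in rows, so rows that do not move let the fingers close. It gives the time, the measured TCP pose, the force, the opening and the grip force at its end, in the units of the state.
- get_obs(): the state, without advancing time (a new reading comes with each control period).
- get_image(name): name is "side" or "top" or "wrist"; returns (picture, depth): 480x640x3 uint8, red, green, blue; 480x640 float32, mm along the optical axis (not along the pixel's ray), 0 where there is no reading.
- camera_params(name): a dict with "camera_matrix" (3x3 intrinsics, pixels), "extrinsics" (4x4, takes a point from camera to world coordinates). Camera axes: x right, y down, z forward; pixel columns grow to the right and rows downward; lengths in mm; the calibration is good to about 2 mm. A picture is of the moment at which its call begins: read the wrist's pose just before it. camera_params takes no time and is no camera call; for the wrist camera it gives the pose at the moment of the call.
- close_job(): hands the job in; it is judged then, once.
The state is a dict: "t": time; "qpos": joint angles; "qvel": joint speeds; "joint_torque": joint torques, N m; "ee_pos": TCP position; "orientation": TCP orientation; "ft_force": force on the tool from outside, world axes, zero at the start; "moment": the same for the moment, N m; "width": finger opening in mm; "grasp_force": force on a finger pad.
Only numpy, scipy, OpenCV 4.12 (cv2) and the standard library are available. Lean on these libraries where they do the work, as an engineer would, in place of code of your own. Each camera call takes 0.05 s, during which the arm holds its last target. There are 200 camera calls.

## Working session

There is one attempt and no reset: what is moved stays moved. The work goes in short steps, Python scripts to look and compute and a shell command to move; the robot and the scene stay as the last step left them, time stands still between calls to the robot, and variables do not carry over. Pictures are saved under pics/ and viewed, at most 14 in all, crops included, and the job is handed in when it is done.

```bash
mkdir -p pics; ls; python3 - <<'E'
from workcell import *
import cv2,numpy as np
for n in ("top","side"):
    im,d=get_image(n); cv2.imwrite(f"pics/{n}0.png",im[:,:,::-1]); np.savez(f"{n}0.npz",im=im,d=d)
    p=camera_params(n); print(n,np.round(p["camera_matrix"],1).tolist(),np.round(p["extrinsics"],3).tolist())
print(get_obs())
E
```

```text
pics
top [[525.9, 0.0, 312.3], [0.0, 525.9, 236.1], [0.0, 0.0, 1.0]] [[-0.009, -0.977, 0.213, 330.527], [-1.0, 0.009, 0.0, 55.946], [-0.002, -0.213, -0.977, 1222.789], [0.0, 0.0, 0.0, 1.0]]
side [[486.5, 0.0, 325.8], [0.0, 486.5, 239.3], [0.0, 0.0, 1.0]] [[-0.901, -0.323, 0.29, 221.185], [-0.434, 0.663, -0.61, 743.612], [0.005, -0.676, -0.737, 896.102], [0.0, 0.0, 0.0, 1.0]]
{'t': 0.1, 'qpos': array([-1.18401759e+00,  4.23736658e-01,  1.63060654e+00, -1.96736567e-05,
        1.08857256e+00, -1.90110218e-02]), 'qvel': array([-0.00131802, -0.00210702, -0.00225635, -0.00121292, -0.00027315,
       -0.00049232]), 'joint_torque': array([ 2.50357789e-04, -5.45615709e+01, -2.74324715e+01,  6.45416742e-02,
        1.87648670e-02, -4.25336157e-05]), 'ee_pos': array([ 246.54226365, -573.78383976,  221.99952106]), 'orientation': array([-3.07587635e+00, -6.32801302e-01,  4.06758962e-04]), 'ft_force': array([0.44191972, 0.164662  , 0.98042047]), 'moment': array([0.01680453, 0.0113646 , 0.07941189]), 'grasp_force': 0.0, 'width': 87.64665981008373}
```

View pics/top0.png

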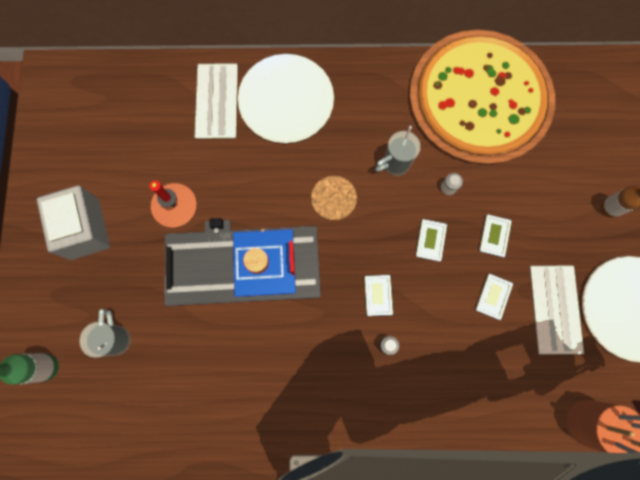

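View pics/side0.png

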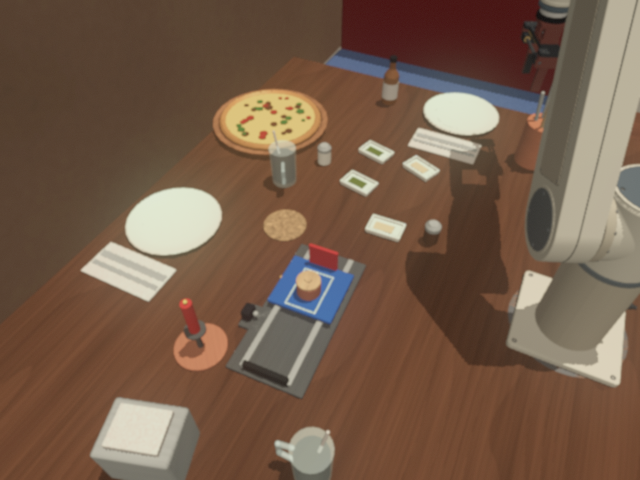

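The top view shows the tray at about (265,262) with the pot at (256,260), the cork mat at (334,198), and four dishes at (432,240), (495,236), (379,295) and (494,297). The side view shows the same four dishes and the red plate at the end of the tray nearest the dishes.

```bash
cat > h.py <<'E'
from workcell import *
import cv2,numpy as np
from scipy.spatial.transform import Rotation as R
def ray(uv,z,p):
    K,E=p["camera_matrix"],p["extrinsics"]
    uv=np.atleast_2d(np.asarray(uv,float))
    d=np.c_[(uv[:,0]-K[0,2])/K[0,0],(uv[:,1]-K[1,2])/K[1,1],np.ones(len(uv))]@E[:3,:3].T
    o=E[:3,3]; return o+d*((z-o[2])/d[:,2])[:,None]
def rect(mask,z,p,amin=80):
    out=[]
    for c in cv2.findContours(mask.astype(np.uint8),cv2.RETR_EXTERNAL,cv2.CHAIN_APPROX_NONE)[0]:
        if cv2.contourArea(c)<amin: continue
        w=ray(c[:,0,:],z,p)[:,:2].astype(np.float32)
        (cx,cy),(a,b),_=r=cv2.minAreaRect(w); q=cv2.boxPoints(r); e=max((q[1]-q[0],q[2]-q[1]),key=np.linalg.norm)
        ang=(np.degrees(np.arctan2(e[1],e[0]))+90)%180-90
        px=c[:,0,:].mean(0)
        out.append((round(cx,1),round(cy,1),round(max(a,b),1),round(min(a,b),1),round(ang,1),px.round().tolist()))
    return out
def plan(xyz,yaw=None,n=None):
    """tool-axis shift (m) & twist to TCP at xyz, pointing down, tool y at world angle yaw deg (mod 180).
    Shift is given in the present tool axes; do the shift first, then the twist."""
    o=get_obs(); Rm=R.from_rotvec(o["orientation"]); d=Rm.inv().apply(np.array(xyz,float)-o["ee_pos"])/1000
    tw=np.zeros(3)
    if yaw is not None:
        best=None
        for k in (0,180,-180):
            a=np.radians(yaw+k); y=np.array([np.cos(a),np.sin(a),0]); z=np.array([0,0,-1.]); x=np.cross(y,z)
            v=(Rm.inv()*R.from_matrix(np.c_[x,y,z])).as_rotvec()
            if best is None or np.linalg.norm(v)<np.linalg.norm(best): best=v
        tw=np.degrees(best)
    y=Rm.as_matrix()[:,1]
    print("t",round(o["t"],2),"pos",o["ee_pos"].round(1),"yaw",np.degrees(np.arctan2(y[1],y[0])).round(1),"q6",o["qpos"][5].round(2),"w",o["width"].round(1),"g",o["grasp_force"].round(1))
    print("shift m",d.round(4).tolist(),"twist",tw.round(1).tolist())
E
python3 - <<'E'
from h import *
D=np.load("top0.npz"); im,d=D["im"],D["d"]; p=camera_params("top")
hsv=cv2.cvtColor(im,cv2.COLOR_RGB2HSV); H,S,V=[hsv[...,i].astype(int) for i in range(3)]
w=((S<60)&(V>150)); w[:,:350]=0; w[:,530:]=0; w[:215]=0
print("white",rect(w,14,p))
print("blue",rect((H>100)&(H<125)&(S>150)&(V>100),30,p))
print("red",rect((H<6)&(S>200)&(V>90)&(np.arange(480)[:,None]>235)&(np.arange(640)[None]<310)&(np.arange(640)[None]>280),88,p,20))
g=np.zeros(H.shape,bool); g[170:226,305:362]=1
for hh in ((8,22),): print("mat",rect(g&(V>130)&(S>90),4,p))
g=np.zeros(H.shape,bool); g[240:282,238:275]=1
print("pot",rect(g&(H<25)&(S>60),46+30,p))
w[:]=0; w[240:285,232:287]=1
print("whiteline",rect(w&(S<110)&(V>150),30,p,20))
k=(V<95)&(S<70); k[:,:150]=0;k[:,330:]=0;k[:215]=0;k[315:]=0
print("track",rect(k,8,p,2000))
E=p["extrinsics"];K=p["camera_matrix"]
def P(u,v):
    z=d[v,u]; return (E[:3,:3]@(z*np.array([(u-K[0,2])/K[0,0],(v-K[1,2])/K[1,1],1]))+E[:3,3]).round(1)
for u,v in((256,260),(334,198),(432,240),(379,295),(240,260),(495,236),(494,297)): print(u,v,P(u,v))
E
```

```text
white [(339.5, -117.5, 33.6, 32.6, np.float32(-45.9), [390.0, 346.0]), (454.8, -94.2, 92.0, 60.7, np.float32(1.7), [378.0, 295.0]), (448.9, -360.2, 93.0, 60.1, np.float32(-23.0), [494.0, 296.0]), (582.8, -223.2, 92.9, 60.4, np.float32(-12.4), [431.0, 240.0]), (592.1, -374.8, 92.7, 60.5, np.float32(-15.0), [495.0, 235.0])]
blue [(528.9, 207.9, 56.8, 34.3, np.float32(1.2), [243.0, 265.0]), (531.9, 154.5, 58.2, 43.4, np.float32(-0.5), [272.0, 263.0]), (530.4, 168.8, 147.8, 137.5, np.float32(2.6), [262.0, 263.0])]
red []
mat [(691.5, 3.0, 112.8, 110.9, np.float32(-0.5), [334.0, 197.0])]
pot [(526.7, 182.2, 54.2, 49.8, np.float32(45.0), [256.0, 260.0])]
whiteline [(531.0, 178.9, 109.3, 76.2, np.float32(-87.1), [259.0, 262.0])]
track []
256 260 [528.4 181.5  71.7]
334 198 [690.4   2.9   1.6]
432 240 [ 583.1 -225.9    9.1]
379 295 [454.9 -96.6   7.2]
240 260 [536.7 223.5  25.6]
495 236 [ 591.4 -375.2    8.8]
494 297 [ 447.9 -361.4    7.6]
```

```bash
python3 - <<'E'
from h import *
plan((526,182,220),2.8)
E
```

```text
Traceback (most recent call last):
  File "h.py", line 32, in plan
    print("t",round(o["t"],2),"pos",o["ee_pos"].round(1),"yaw",np.degrees(np.arctan2(y[1],y[0])).round(1),"q6",o["qpos"][5].round(2),"w",o["width"].round(1),"g",o["grasp_force"].round(1))
                                                                                                                                         ^^^^^^^^^^^^^^^^
AttributeError: 'float' object has no attribute 'round'
```

```bash
sed -i 's/"w",o\["width"\].round(1),"g",o\["grasp_force"\].round(1)/"w",round(o["width"],1),"g",round(o["grasp_force"],1),"F",o["ft_force"].round(1)/' h.py; python3 - <<'E'
from h import *
plan((526,182,220),2.8)
E
```

```text
t 0.1 pos [ 246.5 -573.8  222. ] yaw -66.7 q6 -0.02 w 87.6 g 0.0 F [0.4 0.2 1. ]
shift m [0.5551, -0.5841, 0.0028] twist [-0.1, -0.0, -69.5]
```

```bash
python3 -m creep '{"delta_pos":[[0.029,-0.0305,0],[0.029,-0.0305,0],[0.029,-0.0305,0],[0.029,-0.0305,0],[0.029,-0.0305,0],[0.029,-0.0305,0],[0.029,-0.0305,0],[0.029,-0.0305,0],[0.029,-0.0305,0],[0.029,-0.0305,0],[0.029,-0.0305,0],[0.029,-0.0305,0],[0.029,-0.0305,0],[0.029,-0.0305,0],[0.029,-0.0305,0],[0.029,-0.0305,0],[0.029,-0.0305,0],[0.029,-0.0305,0],[0.029,-0.0305,0]],"twist":[[0,0,0],[0,0,0],[0,0,0],[0,0,0],[0,0,0],[0,0,0],[0,0,0],[0,0,0],[0,0,0],[0,0,0],[0,0,0],[0,0,0],[0,0,0],[0,0,0],[0,0,0],[0,0,0],[0,0,0],[0,0,0],[0,0,0]]}' 1
python3 -m creep '{"delta_pos":[[0,0,0],[0,0,0],[0,0,0],[0,0,0],[0,0,0],[0,0,0],[0,0,0],[0,0,0],[0,0,0],[0,0,0],[0,0,0],[0,0,0],[0,0,0]],"twist":[[0,0,-5.8],[0,0,-5.8],[0,0,-5.8],[0,0,-5.8],[0,0,-5.8],[0,0,-5.8],[0,0,-5.8],[0,0,-5.8],[0,0,-5.8],[0,0,-5.8],[0,0,-5.8],[0,0,-5.7],[0,0,0]]}'
python3 - <<'E'
from h import *
plan((526,182,220),2.8)
im,d=get_image("wrist");cv2.imwrite("pics/w1.png",im[:,:,::-1])
im,d=get_image("top");cv2.imwrite("pics/t1.png",im[:,:,::-1])
p=camera_params("wrist");print(p["camera_matrix"].round(1).tolist(),p["extrinsics"].round(3).tolist())
E
```

```text
t: 1.68
ee_pos: [521.5, 170.4, 222.4]
orientation: [3.077, 0.634, -0.001]
ft_force: [0.5, -0.6, -0.1]
width: 88.1
grasp_force: 0.0
t: 2.77
ee_pos: [521.2, 168.2, 222.3]
orientation: [-2.163, -2.278, 0.001]
ft_force: [-0.1, -0.1, 0.7]
width: 87.6
grasp_force: 0.0
t 2.77 pos [521.2 168.2 222.3] yaw 3.0 q6 0.24 w 87.6 g 0.0 F [-0.1 -0.1  0.7]
shift m [0.0136, 0.0055, 0.0023] twist [-0.0, 0.0, 0.2]
[[362.0, 0.0, 318.5], [0.0, 362.0, 236.0], [0.0, 0.0, 1.0]] [[0.999, 0.043, 0.01, 517.281], [0.044, -0.964, -0.261, 238.122], [-0.001, 0.261, -0.965, 384.303], [0.0, 0.0, 0.0, 1.0]]
```

View pics/w1.png

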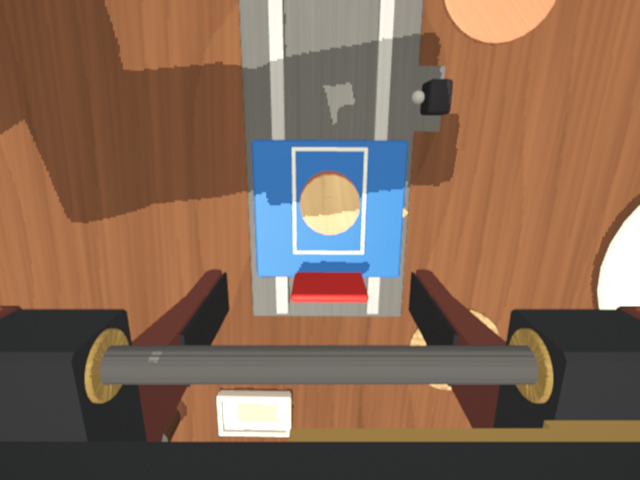

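The wrist view shows the blue tray with the white rectangle around (330,200), the pot lid at (330,203), the red plate at (330,288) and a dish at (255,413).

```bash
cat >> h.py <<'E'
def wr():
    p=camera_params("wrist"); im,d=get_image("wrist"); hsv=cv2.cvtColor(im,cv2.COLOR_RGB2HSV)
    H,S,V=[hsv[...,i].astype(int) for i in range(3)]; return p,im,d,H,S,V
E
python3 - <<'E'
from h import *
p,im,d,H,S,V=wr()
b=np.zeros(H.shape,bool); b[145:262,284:376]=1
print("line",rect(b&(S<110)&(V>110),30,p,200))
print("pot",rect(b&(H<25)&(S>50)&(V>80),76,p,200))
b[:]=0;b[130:290,240:420]=1
print("blue",rect(b&(H>100)&(H<125)&(S>150),30,p,2000))
print("red",rect((H<8)&(S>150)&(V>60)&(np.arange(480)[:,None]>270)&(np.arange(480)[:,None]<302)&(abs(np.arange(640)[None]-330)<50),60,p,200))
print(d[203,330],d[160,330],d[270,330])
E
```

```text
line [(529.5, 177.6, 107.7, 74.3, np.float32(-87.4), [328.0, 199.0])]
pot [(526.7, 192.7, 50.6, 37.7, np.float32(12.2), [328.0, 198.0])]
blue [(529.8, 168.4, 147.6, 135.3, np.float32(2.5), [346.0, 187.0])]
red [(533.3, 99.4, 74.0, 28.1, np.float32(2.6), [329.0, 288.0])]
311.8234 347.8637 376.9622
```

```bash
python3 - <<'E'
from h import *
p=camera_params("wrist"); print(ray([(330.5,203)],75,p))
plan((527,182,222),2.65)
E
```

```text
[[529.76677083 184.5857728   75.        ]]
t 2.92 pos [521.3 168.2 222.5] yaw 2.6 q6 0.25 w 88.1 g 0.0 F [ 0.5 -0.3  0.3]
shift m [0.0135, 0.0063, 0.0005] twist [-0.0, 0.0, -0.1]
```

```bash
python3 -m creep '{"delta_pos":[[0.0145,0.0076,0.02],[0,0,0.02],[0,0,0.02],[0,0,0.02],[0,0,0.02],[0,0,0.02],[0,0,0.02],[0,0,0.02],[0,0,0.01],[0,0,0.007],[0,0,0.005],[0,0,0],[0,0,0]],"twist":[[0,0,0],[0,0,0],[0,0,0],[0,0,0],[0,0,0],[0,0,0],[0,0,0],[0,0,0],[0,0,0],[0,0,0],[0,0,0],[0,0,0],[0,0,0]]}'
python3 -m creep '{"delta_pos":[[0,0,0],[0,0,0],[0,0,0],[0,0,0],[0,0,0],[0,0,0],[0,0,0],[0,0,0]],"twist":[[0,0,0],[0,0,0],[0,0,0],[0,0,0],[0,0,0],[0,0,0],[0,0,0],[0,0,0]]}' 0.58
```

```text
t: 4.0
ee_pos: [528.8, 183.2, 41.2]
orientation: [2.168, 2.273, 0.001]
ft_force: [0.6, 1.1, -0.8]
width: 87.7
grasp_force: 0.0
t: 4.67
ee_pos: [528.7, 183.2, 41.0]
orientation: [2.167, 2.274, 0.001]
ft_force: [0.7, -0.0, 3.0]
width: 53.8
grasp_force: 30.0
```

```bash
python3 -m creep '{"delta_pos":[[0,0,-0.005],[0,0,-0.015],[0,0,-0.02],[0,0,-0.02],[0,0,-0.02],[0,0,0]],"twist":[[0,0,0],[0,0,0],[0,0,0],[0,0,0],[0,0,0],[0,0,0]]}'
python3 - <<'E'
from h import *
plan((691.3,3,90),2.65)
E
```

```text
t: 5.17
ee_pos: [530.2, 183.8, 124.1]
orientation: [2.166, 2.272, 0.007]
ft_force: [0.6, 1.2, -0.7]
width: 53.5
grasp_force: 30.0
t 5.17 pos [530.2 183.8 124.1] yaw 2.8 q6 0.26 w 53.5 g 30.0 F [ 0.6  1.2 -0.7]
shift m [-0.1883, 0.152, 0.0346] twist [0.3, -0.1, 0.1]
```

```bash
python3 -m creep '{"delta_pos":[[-0.0188,0.0152,0],[-0.0188,0.0152,0],[-0.0188,0.0152,0],[-0.0188,0.0152,0],[-0.0188,0.0152,0],[-0.0188,0.0152,0],[-0.0188,0.0152,0],[-0.0188,0.0152,0],[-0.0188,0.0152,0],[-0.0188,0.0152,0],[0,0,0],[0,0,0],[0,0,0]],"twist":[[0,0,0],[0,0,0],[0,0,0],[0,0,0],[0,0,0],[0,0,0],[0,0,0],[0,0,0],[0,0,0],[0,0,0],[0,0,0],[0,0,0],[0,0,0]]}'
python3 - <<'E'
from h import *
plan((691.3,3,16),2.65)
p,im,d,H,S,V=wr(); cv2.imwrite("pics/w2.png",im[:,:,::-1])
E
```

```text
t: 6.25
ee_pos: [687.9, 2.9, 119.3]
orientation: [-2.166, -2.272, 0.002]
ft_force: [-0.2, 0.9, -1.2]
width: 53.7
grasp_force: 30.0
t 6.25 pos [687.9   2.9 119.3] yaw 2.7 q6 -0.06 w 53.7 g 30.0 F [-0.2  0.9 -1.2]
shift m [-0.0001, 0.0037, 0.1033] twist [-0.1, -0.0, 0.1]
```

View pics/w2.png

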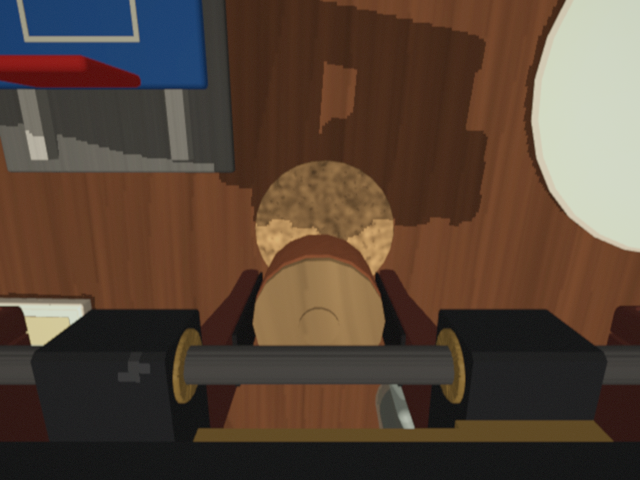

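The pot is held upright, with its lid at (319,310). The mat is just below it, centred at about (325,228), so a small shift to the right is right.

```bash
python3 -m creep '{"delta_pos":[[0,0.0037,0.015],[0,0,0.02],[0,0,0.02],[0,0,0.02],[0,0,0.012],[0,0,0.006],[0,0,0.003],[0,0,0.002],[0,0,0.001],[0,0,0],[0,0,0]],"twist":[[0,0,0],[0,0,0],[0,0,0],[0,0,0],[0,0,0],[0,0,0],[0,0,0],[0,0,0],[0,0,0],[0,0,0],[0,0,0]]}'
python3 -m creep '{"delta_pos":[[0,0,0.001],[0,0,0.001],[0,0,0.001],[0,0,0],[0,0,0]],"twist":[[0,0,0],[0,0,0],[0,0,0],[0,0,0],[0,0,0]]}'
```

```text
t: 7.22
ee_pos: [693.5, 2.8, 22.6]
orientation: [2.167, 2.273, 0.002]
ft_force: [0.8, 0.3, -1.4]
width: 53.8
grasp_force: 30.0
t: 7.63
ee_pos: [692.8, 2.8, 18.6]
orientation: [-2.167, -2.274, 0.0]
ft_force: [0.1, 0.3, -2.0]
width: 53.4
grasp_force: 30.0
```

```bash
for i in 1 2 ; do python3 -m creep '{"delta_pos":[[0,0,0.001],[0,0,0],[0,0,0]],"twist":[[0,0,0],[0,0,0],[0,0,0]]}' | grep -E "pos|ft" ; done;  python3 -m creep '{"delta_pos":[[0,0,0.001],[0,0,0],[0,0,0]],"twist":[[0,0,0],[0,0,0],[0,0,0]]}' | grep -E "pos|ft"
```

```text
ee_pos: [692.8, 2.8, 17.6]
ft_force: [-0.0, -0.2, -1.6]
ee_pos: [692.8, 2.8, 16.6]
ft_force: [0.7, -0.1, -1.7]
ee_pos: [692.8, 2.8, 15.6]
ft_force: [-0.1, -0.5, -1.3]
```

```bash
python3 -m creep '{"delta_pos":[[0,0,0.0006],[0,0,0],[0,0,0]],"twist":[[0,0,0],[0,0,0],[0,0,0]]}' | grep -E "pos|ft" ;  python3 -m creep '{"delta_pos":[[0,0,0.0006],[0,0,0],[0,0,0]],"twist":[[0,0,0],[0,0,0],[0,0,0]]}' | grep -E "pos|ft"
```

```text
ee_pos: [692.9, 2.8, 15.1]
ft_force: [0.2, -0.7, -1.6]
ee_pos: [692.9, 2.8, 15.0]
ft_force: [-2.4, 0.3, 4.3]
```

```bash
python3 -m creep '{"delta_pos":[[0,0,0],[0,0,0],[0,0,0],[0,0,0],[0,0,0],[0,0,-0.01],[0,0,-0.02],[0,0,-0.03],[0,0,-0.035],[0,0,-0.035],[0,0,-0.03],[0,0,0],[0,0,0]],"twist":[[0,0,0],[0,0,0],[0,0,0],[0,0,0],[0,0,0],[0,0,0],[0,0,0],[0,0,0],[0,0,0],[0,0,0],[0,0,0],[0,0,0],[0,0,0]]}' 1
python3 - <<'E'
from h import *
plan((455,-94,175),91.7)
E
```

```text
t: 9.97
ee_pos: [694.4, 2.8, 177.8]
orientation: [2.165, 2.271, 0.006]
ft_force: [0.0, -1.0, -1.2]
width: 87.8
grasp_force: 0.0
t 9.97 pos [694.4   2.8 177.8] yaw 2.8 q6 -0.06 w 87.8 g 0.0 F [ 0.  -1.  -1.2]
shift m [-0.0852, -0.2438, 0.0015] twist [0.2, 0.3, -88.9]
```

```bash
python3 -m creep '{"delta_pos":[[-0.0085,-0.0164,0],[-0.0085,-0.0164,0],[-0.0085,-0.0164,0],[-0.0085,-0.0164,0],[-0.0085,-0.0164,0],[-0.0085,-0.0164,0],[-0.0085,-0.0164,0],[-0.0085,-0.0164,0],[-0.0085,-0.0164,0],[-0.0085,-0.0164,0]],"twist":[[0,0,0],[0,0,0],[0,0,0],[0,0,0],[0,0,0],[0,0,0],[0,0,0],[0,0,0],[0,0,0],[0,0,0]]}'  | grep pos
python3 -m creep '{"delta_pos":[[0,0,0],[0,0,0],[0,0,0],[0,0,0],[0,0,0],[0,0,0],[0,0,0],[0,0,0],[0,0,0],[0,0,0],[0,0,0],[0,0,0],[0,0,0],[0,0,0],[0,0,0],[0,0,0]],"twist":[[0,0,-6.35],[0,0,-6.35],[0,0,-6.35],[0,0,-6.35],[0,0,-6.35],[0,0,-6.35],[0,0,-6.35],[0,0,-6.35],[0,0,-6.35],[0,0,-6.35],[0,0,-6.35],[0,0,-6.35],[0,0,-6.35],[0,0,-6.35],[0,0,0],[0,0,0]]}'
python3 - <<'E'
from h import *
p,im,d,H,S,V=wr(); cv2.imwrite("pics/w3.png",im[:,:,::-1])
m=(S<70)&(V>90); m[300:]=0
print(rect(m,14,p,1500)); m=cv2.erode(m.astype(np.uint8),np.ones((1,1)))
plan((455,-94,33),91.7)
E
```

```text
ee_pos: [531.2, -90.2, 173.2]
t: 12.13
ee_pos: [532.4, -89.8, 173.6]
orientation: [0.04, -3.139, -0.001]
ft_force: [1.0, 0.2, -1.4]
width: 87.9
grasp_force: 0.0
[(583.4, -362.3, 79.0, 52.0, np.float32(-11.4), [24.0, 265.0]), (577.8, -223.4, 86.3, 59.3, np.float32(-12.5), [174.0, 261.0]), (453.7, -96.0, 90.5, 58.4, np.float32(1.7), [315.0, 128.0]), (452.7, -349.3, 90.6, 45.1, np.float32(-23.3), [20.0, 116.0])]
t 12.18 pos [532.6 -89.9 173.7] yaw 91.4 q6 -1.79 w 87.7 g 0.0 F [-0.1 -0.5 -0.2]
shift m [0.0774, -0.0022, 0.1408] twist [0.0, -0.1, -0.3]
```

View pics/w3.png

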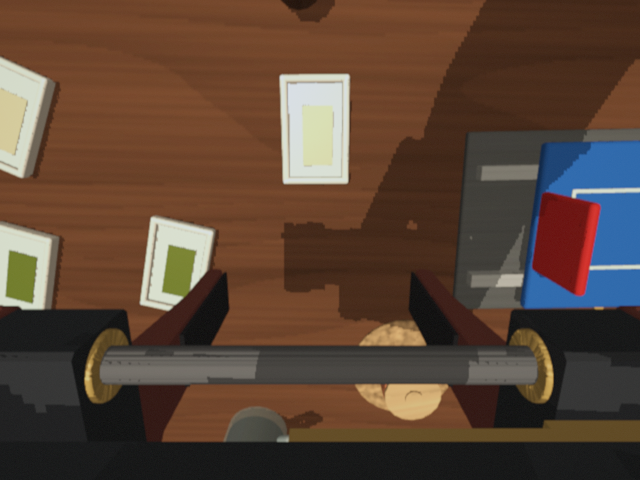

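The wrist view shows the dish at (315,128), measuring 90.5 x 58.4 mm, with clear space around it. The pot lid at (413,398) over the mat at (402,362) fits a centred pot once parallax is allowed for.

```bash
python3 -m creep '{"delta_pos":[[0.0261,-0.0014,0],[0.0261,-0.0013,0],[0.0261,-0.0013,0.02],[0,0,0.02],[0,0,0.02],[0,0,0.02],[0,0,0.02],[0,0,0.02],[0,0,0.02],[0,0,0.015],[0,0,0.008],[0,0,0.004],[0,0,0],[0,0,0],[0,0,0]],"twist":[[0,0,0],[0,0,0],[0,0,0],[0,0,0],[0,0,0],[0,0,0],[0,0,0],[0,0,0],[0,0,0],[0,0,0],[0,0,0],[0,0,0],[0,0,0],[0,0,0],[0,0,0]]}'
python3 - <<'E'
from h import *
plan((454,-95.8,4.5),91.7)
E
```

```text
t: 13.43
ee_pos: [455.6, -96.4, 8.2]
orientation: [-0.045, 3.14, -0.001]
ft_force: [0.4, -0.5, 0.4]
width: 88.0
grasp_force: 0.0
t 13.43 pos [455.6 -96.4   8.2] yaw 91.6 q6 -1.83 w 88.0 g 0.0 F [ 0.4 -0.5  0.4]
shift m [0.0016, 0.0006, 0.0037] twist [-0.0, 0.1, -0.1]
```

```bash
python3 -m creep '{"delta_pos":[[0.0015,0.0005,0.003],[0,0,0.001],[0,0,0],[0,0,0]],"twist":[[0,0,0],[0,0,0],[0,0,0],[0,0,0]]}' |grep -E "pos|ft"
python3 -m creep '{"delta_pos":[[0,0,0],[0,0,0],[0,0,0],[0,0,0],[0,0,0],[0,0,0],[0,0,0]],"twist":[[0,0,0],[0,0,0],[0,0,0],[0,0,0],[0,0,0],[0,0,0],[0,0,0]]}' 0.6
python3 -m creep '{"delta_pos":[[0,0,-0.003],[0,0,-0.01],[0,0,-0.02],[0,0,-0.025],[0,0,-0.025],[0,0,-0.02],[0,0,-0.01],[0,0,0],[0,0,0]],"twist":[[0,0,0],[0,0,0],[0,0,0],[0,0,0],[0,0,0],[0,0,0],[0,0,0],[0,0,0],[0,0,0]]}'
python3 - <<'E'
from h import *
plan((529.7,178,120),2.65)
E
```

```text
ee_pos: [453.5, -95.8, 3.6]
ft_force: [-0.3, 0.2, -0.3]
t: 14.35
ee_pos: [453.5, -95.8, 3.5]
orientation: [0.045, -3.141, -0.0]
ft_force: [-0.4, 0.2, 0.4]
width: 57.7
grasp_force: 30.0
t: 15.1
ee_pos: [453.6, -95.8, 116.8]
orientation: [-0.045, 3.14, -0.0]
ft_force: [0.2, -0.1, -2.3]
width: 57.6
grasp_force: 30.0
t 15.1 pos [453.6 -95.8 116.8] yaw 91.7 q6 -1.83 w 57.6 g 30.0 F [ 0.2 -0.1 -2.3]
shift m [-0.084, 0.2715, -0.0032] twist [0.0, 0.1, 89.0]
```

```bash
python3 -m creep '{"delta_pos":[[-0.007,0.0226,0],[-0.007,0.0226,0],[-0.007,0.0226,0],[-0.007,0.0226,0],[-0.007,0.0226,0],[-0.007,0.0226,0],[-0.007,0.0226,0],[-0.007,0.0226,0],[-0.007,0.0226,0],[-0.007,0.0226,0],[-0.007,0.0226,0],[-0.007,0.0226,0]],"twist":[[0,0,0],[0,0,0],[0,0,0],[0,0,0],[0,0,0],[0,0,0],[0,0,0],[0,0,0],[0,0,0],[0,0,0],[0,0,0],[0,0,0]]}'  | grep pos
python3 -m creep '{"delta_pos":[[0,0,0],[0,0,0],[0,0,0],[0,0,0],[0,0,0],[0,0,0],[0,0,0],[0,0,0],[0,0,0],[0,0,0],[0,0,0],[0,0,0],[0,0,0],[0,0,0],[0,0,0],[0,0,0]],"twist":[[0,0,6.35],[0,0,6.35],[0,0,6.35],[0,0,6.35],[0,0,6.35],[0,0,6.35],[0,0,6.35],[0,0,6.35],[0,0,6.35],[0,0,6.35],[0,0,6.35],[0,0,6.35],[0,0,6.35],[0,0,6.45],[0,0,0],[0,0,0]]}' |tail -1
python3 - <<'E'
from h import *
plan((529.7,178,33.5),2.65)
E
```

```text
ee_pos: [528.6, 178.6, 114.4]
grasp_force: 30.0
t 17.43 pos [528.8 177.4 115. ] yaw 2.8 q6 0.25 w 57.4 g 30.0 F [ 0.2 -0.1 -0.6]
shift m [0.0006, 0.0012, 0.0815] twist [-0.1, 0.0, 0.2]
```

```bash
python3 -m creep '{"delta_pos":[[0.0005,0.001,0.01],[0,0,0.02],[0,0,0.02],[0,0,0.012],[0,0,0.006],[0,0,0.004],[0,0,0.002],[0,0,0],[0,0,0],[0,0,0]],"twist":[[0,0,0],[0,0,0],[0,0,0],[0,0,0],[0,0,0],[0,0,0],[0,0,0],[0,0,0],[0,0,0],[0,0,0]]}' |grep -E "pos|ft"
python3 - <<'E'
from h import *
plan((529.7,178,33.5),2.65)
E
```

```text
ee_pos: [531.2, 178.4, 43.2]
ft_force: [-0.6, -0.7, -1.3]
t 18.27 pos [531.2 178.4  43.2] yaw 2.7 q6 0.26 w 57.6 g 30.0 F [-0.6 -0.7 -1.3]
shift m [-0.0004, -0.0015, 0.0097] twist [0.1, -0.0, 0.0]
```

```bash
python3 -m creep '{"delta_pos":[[0,-0.001,0.003],[0,0,0.002],[0,0,0.001],[0,0,0],[0,0,0],[0,0,0]],"twist":[[0,0,0],[0,0,0],[0,0,0],[0,0,0],[0,0,0],[0,0,0]]}' |grep -E "pos|ft"
for i in 1 2; do python3 -m creep '{"delta_pos":[[0,0,0.0008],[0,0,0],[0,0,0]],"twist":[[0,0,0],[0,0,0],[0,0,0]]}' |grep -E "pos|ft"; done
```

```text
ee_pos: [529.6, 178.2, 36.5]
ft_force: [0.1, -0.4, -1.0]
ee_pos: [529.6, 178.2, 35.6]
ft_force: [-0.4, 0.7, -1.7]
ee_pos: [529.6, 178.2, 34.8]
ft_force: [-0.4, -0.3, -0.2]
```

```bash
for i in 1 2; do python3 -m creep '{"delta_pos":[[0,0,0.0006],[0,0,0],[0,0,0]],"twist":[[0,0,0],[0,0,0],[0,0,0]]}' |grep -E "pos|ft"; done
```

```text
ee_pos: [529.6, 178.2, 34.2]
ft_force: [-0.7, -0.1, -1.4]
ee_pos: [529.6, 178.2, 33.6]
ft_force: [-0.6, -0.5, -0.4]
```

```bash
python3 -m creep '{"delta_pos":[[0,0,0.0005],[0,0,0],[0,0,0]],"twist":[[0,0,0],[0,0,0],[0,0,0]]}' |grep -E "pos|ft"
python3 -m creep '{"delta_pos":[[0,0,0],[0,0,0],[0,0,0],[0,0,0],[0,0,0],[0,0,-0.01],[0,0,-0.02],[0,0,-0.025],[0,0,-0.03],[0,0,-0.03],[-0.02,0,-0.025],[-0.025,0,0],[-0.025,0,0],[0,0,0],[0,0,0]],"twist":[[0,0,0],[0,0,0],[0,0,0],[0,0,0],[0,0,0],[0,0,0],[0,0,0],[0,0,0],[0,0,0],[0,0,0],[0,0,0],[0,0,0],[0,0,0],[0,0,0],[0,0,0]]}' 1
python3 - <<'E'
from h import *
plan((658,-240,173),77.6)
p,im,d,H,S,V=wr(); cv2.imwrite("pics/w4.png",im[:,:,::-1])
b=np.zeros(H.shape,bool); b[:300,:]=1
print("w44",rect(b&(S<90)&(V>110),44,p,1500))
print("w30",rect(b&(S<90)&(V>110),30,p,1500))
E
```

```text
ee_pos: [529.7, 178.2, 33.5]
ft_force: [-1.7, -0.7, 4.8]
t: 21.27
ee_pos: [532.9, 107.5, 174.0]
orientation: [2.172, 2.27, 0.001]
ft_force: [-0.1, 0.4, -0.2]
width: 87.8
grasp_force: 0.0
t 21.27 pos [532.9 107.5 174. ] yaw 2.5 q6 0.13 w 87.8 g 0.0 F [-0.1  0.4 -0.2]
shift m [-0.3527, 0.1097, 0.0009] twist [0.0, 0.0, -75.1]
w44 [(532.8, 100.5, 150.3, 87.8, np.float32(2.5), [316.0, 246.0]), (529.5, 177.5, 102.1, 70.2, np.float32(-87.4), [319.0, 134.0]), (529.7, 253.2, 157.7, 38.3, np.float32(2.5), [319.0, 21.0])]
w30 [(533.0, 96.8, 157.6, 92.0, np.float32(2.5), [316.0, 246.0]), (529.5, 177.5, 107.0, 73.5, np.float32(-87.4), [319.0, 134.0]), (529.7, 256.8, 165.2, 40.2, np.float32(2.5), [319.0, 21.0])]
```

View pics/w4.png

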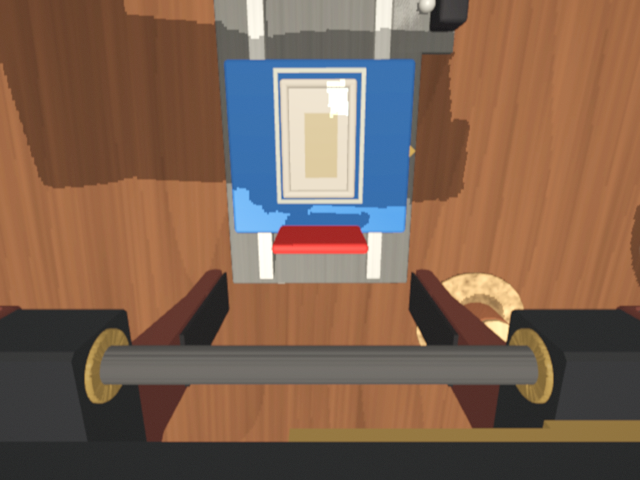

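The first dish lies square inside the white rectangle, spanning about (279–358, 79–199) against the line's (274–366, 67–203).

```bash
cat >> h.py <<'E'
def pile(z,p,H,S,V):
    """dish inside the painted line: non-blue blob enclosed by the blue ring"""
    blue=((H>95)&(H<130)&(S>90)).astype(np.uint8)
    n,l,st,c=cv2.connectedComponentsWithStats(1-blue)
    for i in range(1,n):
        if 3000<st[i,4]<40000 and st[i,1]+st[i,3]<300: print("  blob",st[i].tolist(),rect(l==i,z,p,500))
E
python3 - <<'E'
from h import *
p,im,d,H,S,V=wr(); pile(44,p,H,S,V)
im,d=get_image("top"); cv2.imwrite("pics/t2.png",im[140:360,200:540,::-1])
E
```

```text
blob [273, 68, 94, 137, 11462] [(529.5, 177.5, 102.0, 70.2, np.float32(-87.4), [319.0, 135.0])]
```

View pics/t2.png

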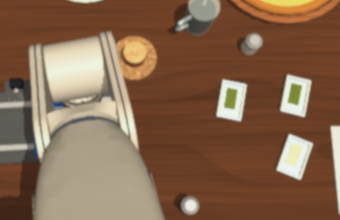

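```bash
python3 -m creep '{"delta_pos":[[-0.0252,0.0078,0],[-0.0252,0.0078,0],[-0.0252,0.0078,0],[-0.0252,0.0078,0],[-0.0252,0.0078,0],[-0.0252,0.0078,0],[-0.0252,0.0078,0],[-0.0252,0.0078,0],[-0.0252,0.0078,0],[-0.0252,0.0078,0],[-0.0252,0.0078,0],[-0.0252,0.0078,0],[-0.0252,0.0078,0],[-0.0252,0.0078,0]],"twist":[[0,0,0],[0,0,0],[0,0,0],[0,0,0],[0,0,0],[0,0,0],[0,0,0],[0,0,0],[0,0,0],[0,0,0],[0,0,0],[0,0,0],[0,0,0],[0,0,0]]}'  | grep pos
python3 -m creep '{"delta_pos":[[0,0,0],[0,0,0],[0,0,0],[0,0,0],[0,0,0],[0,0,0],[0,0,0],[0,0,0],[0,0,0],[0,0,0],[0,0,0],[0,0,0],[0,0,0],[0,0,0],[0,0,0],[0,0,0]],"twist":[[0,0,-6.26],[0,0,-6.26],[0,0,-6.26],[0,0,-6.26],[0,0,-6.26],[0,0,-6.26],[0,0,-6.26],[0,0,-6.26],[0,0,-6.26],[0,0,-6.26],[0,0,-6.26],[0,0,-6.26],[0,0,0],[0,0,0],[0,0,0],[0,0,0]]}' |grep pos
python3 - <<'E'
from h import *
p,im,d,H,S,V=wr(); m=(S<70)&(V>90); m[300:]=0
print(rect(m,14,p,1500))
plan((582,-224,10),77.6)
E
```

```text
ee_pos: [659.0, -239.0, 172.6]
ee_pos: [658.4, -238.7, 173.0]
[(591.7, -375.2, 90.0, 60.4, np.float32(-15.1), [152.0, 178.0]), (582.5, -225.3, 90.0, 58.6, np.float32(-12.4), [316.0, 129.0]), (486.8, -450.8, 93.9, 35.3, np.float32(-25.3), [12.0, 73.0]), (468.5, -368.6, 62.0, 49.1, np.float32(67.0), [111.0, 29.0])]
t 23.97 pos [ 658.4 -238.8  173.1] yaw 77.7 q6 -1.72 w 87.7 g 0.0 F [ 0.2  0.1 -1.2]
shift m [0.0777, -0.0018, 0.1631] twist [0.0, -0.0, 0.1]
```

```bash
python3 -m creep '{"delta_pos":[[0.0257,-0.001,0],[0.0257,-0.001,0],[0.0256,-0.001,0.02],[0,0,0.02],[0,0,0.02],[0,0,0.02],[0,0,0.02],[0,0,0.02],[0,0,0.02],[0,0,0.015],[0,0,0.008],[0,0,0.004],[0,0,0.002],[0,0,0],[0,0,0],[0,0,0],[0,0,0],[0,0,0],[0,0,0]],"twist":[[0,0,0],[0,0,0],[0,0,0],[0,0,0],[0,0,0],[0,0,0],[0,0,0],[0,0,0],[0,0,0],[0,0,0],[0,0,0],[0,0,0],[0,0,0],[0,0,0],[0,0,0],[0,0,0],[0,0,0],[0,0,0],[0,0,0]]}' | grep -E "pos|ft"
python3 - <<'E'
from h import *
plan((582.5,-225.3,3.8),77.6)
E
```

```text
ee_pos: [582.6, -225.8, 4.6]
ft_force: [0.6, -0.1, 0.6]
t 25.55 pos [ 582.6 -225.8    4.6] yaw 77.8 q6 -1.75 w 88.2 g 0.0 F [ 0.6 -0.1  0.6]
shift m [0.0002, 0.0004, 0.0008] twist [-0.0, 0.0, 0.2]
```

```bash
python3 -m creep '{"delta_pos":[[0,0,0.0005],[0,0,0],[0,0,0],[0,0,0],[0,0,0],[0,0,0],[0,0,0]],"twist":[[0,0,0],[0,0,0],[0,0,0],[0,0,0],[0,0,0],[0,0,0],[0,0,0]]}' 0.6
python3 -m creep '{"delta_pos":[[0,0,-0.003],[0,0,-0.01],[0,0,-0.02],[0,0,-0.025],[0,0,-0.025],[0,0,-0.025],[0,0,-0.017],[0,0,0],[0,0,0],[0,0,0]],"twist":[[0,0,0],[0,0,0],[0,0,0],[0,0,0],[0,0,0],[0,0,0],[0,0,0],[0,0,0],[0,0,0],[0,0,0]]}' | grep -E "pos|wid|gra"
python3 - <<'E'
from h import *
plan((529.6,178.2,125),2.6)
E
```

```text
t: 26.13
ee_pos: [582.4, -225.7, 3.7]
orientation: [-0.335, -3.124, -0.0]
ft_force: [0.7, -0.2, -0.1]
width: 57.7
grasp_force: 30.0
ee_pos: [581.7, -225.4, 128.0]
width: 57.5
grasp_force: 30.0
t 26.97 pos [ 581.7 -225.4  128. ] yaw 77.8 q6 -1.75 w 57.5 g 30.0 F [-0.7  0.3 -1.5]
shift m [0.1364, 0.3834, 0.0032] twist [-0.0, -0.1, 75.2]
```

```bash
python3 -m creep '{"delta_pos":[[0.0085,0.024,0],[0.0085,0.024,0],[0.0085,0.024,0],[0.0085,0.024,0],[0.0085,0.024,0],[0.0085,0.024,0],[0.0085,0.024,0],[0.0085,0.024,0],[0.0085,0.024,0],[0.0085,0.024,0],[0.0085,0.024,0],[0.0085,0.024,0],[0.0085,0.024,0],[0.0085,0.024,0],[0.0085,0.024,0],[0.0085,0.024,0]],"twist":[[0,0,0],[0,0,0],[0,0,0],[0,0,0],[0,0,0],[0,0,0],[0,0,0],[0,0,0],[0,0,0],[0,0,0],[0,0,0],[0,0,0],[0,0,0],[0,0,0],[0,0,0],[0,0,0]]}'  | grep pos
python3 -m creep '{"delta_pos":[[0,0,0],[0,0,0],[0,0,0],[0,0,0],[0,0,0],[0,0,0],[0,0,0],[0,0,0],[0,0,0],[0,0,0],[0,0,0],[0,0,0],[0,0,0],[0,0,0],[0,0,0],[0,0,0],[0,0,0]],"twist":[[0,0,6.27],[0,0,6.27],[0,0,6.27],[0,0,6.27],[0,0,6.27],[0,0,6.27],[0,0,6.27],[0,0,6.27],[0,0,6.27],[0,0,6.27],[0,0,6.27],[0,0,6.27],[0,0,0],[0,0,0],[0,0,0],[0,0,0],[0,0,0]]}' |grep -E "pos|wid"
python3 - <<'E'
from h import *
plan((529.6,178.2,47.7),2.65)
E
```

```text
ee_pos: [529.3, 179.2, 126.9]
ee_pos: [530.7, 178.3, 128.4]
width: 57.7
t 29.72 pos [530.7 178.3 128.4] yaw 2.6 q6 0.26 w 57.7 g 30.0 F [-0.1 -0.2 -0.8]
shift m [-0.0001, -0.001, 0.0807] twist [-0.0, 0.0, -0.0]
```

```bash
python3 -m creep '{"delta_pos":[[0,-0.001,0.01],[0,0,0.02],[0,0,0.02],[0,0,0.014],[0,0,0.008],[0,0,0.004],[0,0,0.0015],[0,0,0],[0,0,0],[0,0,0],[0,0,0],[0,0,0],[0,0,0],[0,0,0]],"twist":[[0,0,0],[0,0,0],[0,0,0],[0,0,0],[0,0,0],[0,0,0],[0,0,0],[0,0,0],[0,0,0],[0,0,0],[0,0,0],[0,0,0],[0,0,0],[0,0,0]]}' |grep -E "pos|ft"
python3 - <<'E'
from h import *
plan((529.6,178.2,47.7),2.65)
E
```

```text
ee_pos: [529.9, 178.4, 51.4]
ft_force: [-0.2, -0.4, -0.1]
t 30.88 pos [529.9 178.4  51.4] yaw 2.5 q6 0.26 w 57.9 g 30.0 F [-0.2 -0.4 -0.1]
shift m [-0.0002, -0.0003, 0.0037] twist [0.0, -0.0, -0.1]
```

```bash
python3 -m creep '{"delta_pos":[[0,-0.0003,0.0015],[0,0,0.001],[0,0,0],[0,0,0],[0,0,0]],"twist":[[0,0,0],[0,0,0],[0,0,0],[0,0,0],[0,0,0]]}' |grep -E "pos|ft"
for i in 1 2; do python3 -m creep '{"delta_pos":[[0,0,0.0006],[0,0,0],[0,0,0]],"twist":[[0,0,0],[0,0,0],[0,0,0]]}' |grep -E "pos|ft"; done
```

```text
ee_pos: [529.5, 178.3, 48.6]
ft_force: [-0.3, -0.8, -1.5]
ee_pos: [529.5, 178.3, 48.0]
ft_force: [0.4, 0.5, -0.6]
ee_pos: [529.6, 178.4, 47.6]
ft_force: [-0.6, -0.4, -0.4]
```

```bash
python3 -m creep '{"delta_pos":[[0,0,0.0005],[0,0,0],[0,0,0]],"twist":[[0,0,0],[0,0,0],[0,0,0]]}' |grep -E "pos|ft"
python3 -m creep '{"delta_pos":[[0,0,0],[0,0,0],[0,0,0],[0,0,0],[0,0,0],[0,0,-0.01],[0,0,-0.02],[0,0,-0.025],[0,0,-0.03],[0,0,-0.025],[-0.02,0,-0.016],[-0.025,0,0],[-0.025,0,0],[0,0,0],[0,0,0],[0,0,0]],"twist":[[0,0,0],[0,0,0],[0,0,0],[0,0,0],[0,0,0],[0,0,0],[0,0,0],[0,0,0],[0,0,0],[0,0,0],[0,0,0],[0,0,0],[0,0,0],[0,0,0],[0,0,0],[0,0,0]]}' 1 | grep -E "t:|pos"
python3 - <<'E'
from h import *
plan((666,-395,173),75.1)
p,im,d,H,S,V=wr(); cv2.imwrite("pics/w5.png",im[:,:,::-1]); pile(58,p,H,S,V)
b=np.zeros(H.shape,bool); b[:215]=1
# high part by depth: points with world z > 50
K,E=p["camera_matrix"],p["extrinsics"]; v,u=np.mgrid[:480,:640]
P=np.stack([(u-K[0,2])/K[0,0]*d,(v-K[1,2])/K[1,1]*d,d],-1)@E[:3,:3].T+E[:3,3]
for z0 in (36,50): print(z0,rect((P[...,2]>z0)&b&(abs(u-318)<70),z0+8,p,800))
E
```

```text
ee_pos: [529.6, 178.4, 47.6]
ft_force: [-1.9, -1.1, 6.4]
t: 33.38
ee_pos: [532.7, 108.7, 173.3]
t 33.38 pos [532.7 108.7 173.3] yaw 2.5 q6 0.14 w 88.2 g 0.0 F [ 1.6 -0.5 -0.7]
shift m [-0.509, 0.1113, 0.0002] twist [0.0, -0.0, -72.6]
  blob [273, 68, 94, 138, 12162] [(529.4, 177.5, 97.8, 66.8, np.float32(-87.4), [320.0, 135.0])]
36 [(528.9, 176.1, 93.3, 61.2, np.float32(-87.5), [318.0, 138.0])]
50 [(528.9, 176.2, 88.8, 58.2, np.float32(-87.5), [318.0, 138.0])]
```

View pics/w5.png

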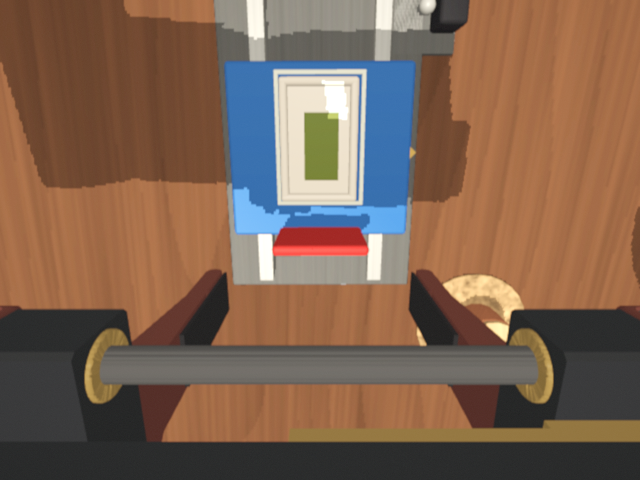

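The second dish lies square on the first, seen as one outline with its centre at (318,138). By depth the pile is at (528.9,176.2) and 92.5°, within 1.5 mm of the mark.

```bash
python3 -m creep '{"delta_pos":[[-0.0283,0.0062,0],[-0.0283,0.0062,0],[-0.0283,0.0062,0],[-0.0283,0.0062,0],[-0.0283,0.0062,0],[-0.0283,0.0062,0],[-0.0283,0.0062,0],[-0.0283,0.0062,0],[-0.0283,0.0062,0],[-0.0283,0.0062,0],[-0.0283,0.0062,0],[-0.0283,0.0062,0],[-0.0283,0.0062,0],[-0.0283,0.0062,0],[-0.0283,0.0062,0],[-0.0283,0.0062,0],[-0.0283,0.0062,0],[-0.0283,0.0062,0]],"twist":[[0,0,0],[0,0,0],[0,0,0],[0,0,0],[0,0,0],[0,0,0],[0,0,0],[0,0,0],[0,0,0],[0,0,0],[0,0,0],[0,0,0],[0,0,0],[0,0,0],[0,0,0],[0,0,0],[0,0,0],[0,0,0]]}'  | grep pos
python3 -m creep '{"delta_pos":[[0,0,0],[0,0,0],[0,0,0],[0,0,0],[0,0,0],[0,0,0],[0,0,0],[0,0,0],[0,0,0],[0,0,0],[0,0,0],[0,0,0],[0,0,0],[0,0,0],[0,0,0],[0,0,0]],"twist":[[0,0,-6.05],[0,0,-6.05],[0,0,-6.05],[0,0,-6.05],[0,0,-6.05],[0,0,-6.05],[0,0,-6.05],[0,0,-6.05],[0,0,-6.05],[0,0,-6.05],[0,0,-6.05],[0,0,-6.05],[0,0,0],[0,0,0],[0,0,0],[0,0,0]]}' |grep pos
python3 - <<'E'
from h import *
p,im,d,H,S,V=wr(); m=(S<70)&(V>90); m[300:]=0
r=rect(m,14,p,1500); print(r)
b=min(r,key=lambda q:abs(q[5][0]-316)); plan((b[0],b[1],4),b[4]+90)
E
```

```text
ee_pos: [667.5, -395.6, 172.4]
ee_pos: [666.8, -395.1, 172.8]
[(652.5, -673.2, 65.5, 38.6, np.float32(75.0), [35.0, 283.0]), (722.3, -271.0, 65.8, 43.5, np.float32(48.3), [463.0, 241.0]), (591.3, -376.8, 89.8, 58.6, np.float32(-15.2), [318.0, 129.0]), (482.9, -501.5, 98.2, 79.2, np.float32(89.9), [129.0, 42.0]), (487.2, -600.3, 118.9, 34.4, np.float32(-27.9), [17.0, 65.0])]
t 36.32 pos [ 666.7 -395.3  172.9] yaw 75.1 q6 -1.86 w 87.6 g 0.0 F [ 0.1 -0.7  1.2]
shift m [0.0776, -0.0016, 0.1689] twist [0.0, -0.0, 0.3]
```

```bash
python3 -m creep '{"delta_pos":[[0.0258,-0.0006,0],[0.0258,-0.0005,0],[0.0258,-0.0005,0.02],[0,0,0.02],[0,0,0.02],[0,0,0.02],[0,0,0.02],[0,0,0.02],[0,0,0.02],[0,0,0.015],[0,0,0.008],[0,0,0.004],[0,0,0.002],[0,0,0],[0,0,0],[0,0,0],[0,0,0],[0,0,0],[0,0,0]],"twist":[[0,0,0],[0,0,0],[0,0,0],[0,0,0],[0,0,0],[0,0,0],[0,0,0],[0,0,0],[0,0,0],[0,0,0],[0,0,0],[0,0,0],[0,0,0],[0,0,0],[0,0,0],[0,0,0],[0,0,0],[0,0,0],[0,0,0]]}' | grep -E "pos|ft"
python3 - <<'E'
from h import *
plan((591.3,-376.8,3.8),74.8)
E
```

```text
ee_pos: [591.5, -377.4, 4.4]
ft_force: [0.3, -0.3, 0.2]
t 37.9 pos [ 591.5 -377.4    4.4] yaw 75.1 q6 -1.9 w 87.4 g 0.0 F [ 0.3 -0.3  0.2]
shift m [0.0004, 0.0005, 0.0006] twist [-0.0, 0.0, 0.3]
```

```bash
python3 -m creep '{"delta_pos":[[0,0,0.0003],[0,0,0],[0,0,0],[0,0,0],[0,0,0],[0,0,0],[0,0,0]],"twist":[[0,0,0],[0,0,0],[0,0,0],[0,0,0],[0,0,0],[0,0,0],[0,0,0]]}' 0.6
python3 -m creep '{"delta_pos":[[0,0,-0.003],[0,0,-0.01],[0,0,-0.02],[0,0,-0.025],[0,0,-0.025],[0,0,-0.025],[0,0,-0.022],[0,0,0],[0,0,0],[0,0,0]],"twist":[[0,0,0],[0,0,0],[0,0,0],[0,0,0],[0,0,0],[0,0,0],[0,0,0],[0,0,0],[0,0,0],[0,0,0]]}' | grep -E "pos|wid|gra"
python3 - <<'E'
from h import *
plan((529.6,178.4,130),2.55)
E
```

```text
t: 38.48
ee_pos: [591.3, -377.1, 3.6]
orientation: [-0.406, -3.115, -0.0]
ft_force: [-0.2, 0.7, 0.2]
width: 57.6
grasp_force: 30.0
ee_pos: [590.8, -376.9, 133.1]
width: 57.4
grasp_force: 30.0
t 39.32 pos [ 590.8 -376.9  133.1] yaw 75.1 q6 -1.9 w 57.4 g 30.0 F [-0.1  0.8 -1.7]
shift m [0.2016, 0.521, 0.0034] twist [-0.0, -0.1, 72.6]
```

```bash
python3 -m creep '{"delta_pos":[[0.0106,0.0274,0],[0.0106,0.0274,0],[0.0106,0.0274,0],[0.0106,0.0274,0],[0.0106,0.0274,0],[0.0106,0.0274,0],[0.0106,0.0274,0],[0.0106,0.0274,0],[0.0106,0.0274,0],[0.0106,0.0274,0],[0.0106,0.0274,0],[0.0106,0.0274,0],[0.0106,0.0274,0],[0.0106,0.0274,0],[0.0106,0.0274,0],[0.0106,0.0274,0],[0.0106,0.0274,0],[0.0106,0.0274,0],[0.0106,0.0274,0]],"twist":[[0,0,0],[0,0,0],[0,0,0],[0,0,0],[0,0,0],[0,0,0],[0,0,0],[0,0,0],[0,0,0],[0,0,0],[0,0,0],[0,0,0],[0,0,0],[0,0,0],[0,0,0],[0,0,0],[0,0,0],[0,0,0],[0,0,0]]}'  | grep pos
python3 -m creep '{"delta_pos":[[0,0,0],[0,0,0],[0,0,0],[0,0,0],[0,0,0],[0,0,0],[0,0,0],[0,0,0],[0,0,0],[0,0,0],[0,0,0],[0,0,0],[0,0,0],[0,0,0],[0,0,0],[0,0,0],[0,0,0]],"twist":[[0,0,6.05],[0,0,6.05],[0,0,6.05],[0,0,6.05],[0,0,6.05],[0,0,6.05],[0,0,6.05],[0,0,6.05],[0,0,6.05],[0,0,6.05],[0,0,6.05],[0,0,6.05],[0,0,0],[0,0,0],[0,0,0],[0,0,0],[0,0,0]]}' |grep -E "pos|wid"
python3 - <<'E'
from h import *
plan((529.6,178.4,61.6),2.55)
E
```

```text
ee_pos: [528.8, 178.6, 132.0]
ee_pos: [530.2, 177.6, 133.4]
width: 57.9
t 42.32 pos [530.2 177.6 133.4] yaw 2.6 q6 0.26 w 57.9 g 30.0 F [-0.1  0.  -1. ]
shift m [0.0009, -0.0005, 0.0718] twist [-0.0, 0.0, 0.1]
```

```bash
python3 -m creep '{"delta_pos":[[0.0009,-0.0005,0.01],[0,0,0.02],[0,0,0.018],[0,0,0.01],[0,0,0.006],[0,0,0.003],[0,0,0.0015],[0,0,0],[0,0,0],[0,0,0],[0,0,0],[0,0,0],[0,0,0],[0,0,0]],"twist":[[0,0,0],[0,0,0],[0,0,0],[0,0,0],[0,0,0],[0,0,0],[0,0,0],[0,0,0],[0,0,0],[0,0,0],[0,0,0],[0,0,0],[0,0,0],[0,0,0]]}' |grep -E "pos|ft"
python3 - <<'E'
from h import *
plan((529.6,178.4,61.6),2.55)
E
```

```text
ee_pos: [529.8, 178.5, 65.3]
ft_force: [-0.1, -0.3, -1.4]
t 43.48 pos [529.8 178.5  65.3] yaw 2.5 q6 0.26 w 57.8 g 30.0 F [-0.1 -0.3 -1.4]
shift m [-0.0001, -0.0002, 0.0037] twist [0.0, -0.0, -0.0]
```

```bash
python3 -m creep '{"delta_pos":[[0,-0.0002,0.0015],[0,0,0.001],[0,0,0],[0,0,0],[0,0,0]],"twist":[[0,0,0],[0,0,0],[0,0,0],[0,0,0],[0,0,0]]}' |grep -E "pos|ft"
for i in 1 2; do python3 -m creep '{"delta_pos":[[0,0,0.0006],[0,0,0],[0,0,0]],"twist":[[0,0,0],[0,0,0],[0,0,0]]}' |grep -E "pos|ft"; done
```

```text
ee_pos: [529.5, 178.5, 62.6]
ft_force: [0.9, -0.3, -1.6]
ee_pos: [529.5, 178.5, 62.1]
ft_force: [0.3, -0.1, -0.5]
ee_pos: [529.6, 178.5, 61.6]
ft_force: [-0.3, -0.2, 0.5]
```

```bash
python3 -m creep '{"delta_pos":[[0,0,0.0004],[0,0,0],[0,0,0]],"twist":[[0,0,0],[0,0,0],[0,0,0]]}' |grep -E "pos|ft"
python3 -m creep '{"delta_pos":[[0,0,0],[0,0,0],[0,0,0],[0,0,0],[0,0,0],[0,0,-0.01],[0,0,-0.02],[0,0,-0.025],[0,0,-0.025],[0,0,-0.02],[-0.02,0,-0.012],[-0.025,0,0],[-0.025,0,0],[0,0,0],[0,0,0],[0,0,0]],"twist":[[0,0,0],[0,0,0],[0,0,0],[0,0,0],[0,0,0],[0,0,0],[0,0,0],[0,0,0],[0,0,0],[0,0,0],[0,0,0],[0,0,0],[0,0,0],[0,0,0],[0,0,0],[0,0,0]]}' 1 | grep -E "t:|pos"
cat >> h.py <<'E'
def pileD(zs):
    p,im,d,H,S,V=wr(); K,E=p["camera_matrix"],p["extrinsics"]; v,u=np.mgrid[:480,:640]
    P=np.stack([(u-K[0,2])/K[0,0]*d,(v-K[1,2])/K[1,1]*d,d],-1)@E[:3,:3].T+E[:3,3]
    for z in zs: print(z,rect((P[...,2]>z-8)&(v<222)&(abs(u-318)<80),z,p,800))
    return p,im,d,H,S,V
E
python3 - <<'E'
from h import *
plan((520,-390,173),67)
pileD((58,72))
E
```

```text
ee_pos: [529.6, 178.5, 61.5]
ft_force: [-1.8, -1.0, 5.8]
t: 45.98
ee_pos: [532.7, 108.8, 173.5]
t 45.98 pos [532.7 108.8 173.5] yaw 2.5 q6 0.14 w 87.8 g 0.0 F [ 1.2  0.  -0.4]
shift m [-0.4978, -0.0344, 0.0003] twist [0.0, -0.0, -64.5]
58 [(528.6, 175.4, 93.3, 60.7, np.float32(-87.5), [318.0, 139.0])]
72 [(528.6, 175.6, 88.6, 57.6, np.float32(-87.5), [318.0, 139.0])]
```

```bash
python3 -m creep '{"delta_pos":[[-0.0293,-0.002,0],[-0.0293,-0.002,0],[-0.0293,-0.002,0],[-0.0293,-0.002,0],[-0.0293,-0.002,0],[-0.0293,-0.002,0],[-0.0293,-0.002,0],[-0.0293,-0.002,0],[-0.0293,-0.002,0],[-0.0293,-0.002,0],[-0.0293,-0.002,0],[-0.0293,-0.002,0],[-0.0293,-0.002,0],[-0.0293,-0.002,0],[-0.0293,-0.002,0],[-0.0293,-0.002,0],[-0.0293,-0.002,0]],"twist":[[0,0,0],[0,0,0],[0,0,0],[0,0,0],[0,0,0],[0,0,0],[0,0,0],[0,0,0],[0,0,0],[0,0,0],[0,0,0],[0,0,0],[0,0,0],[0,0,0],[0,0,0],[0,0,0],[0,0,0]]}'  | grep pos
python3 -m creep '{"delta_pos":[[0,0,0],[0,0,0],[0,0,0],[0,0,0],[0,0,0],[0,0,0],[0,0,0],[0,0,0],[0,0,0],[0,0,0],[0,0,0],[0,0,0],[0,0,0],[0,0,0]],"twist":[[0,0,-6.45],[0,0,-6.45],[0,0,-6.45],[0,0,-6.45],[0,0,-6.45],[0,0,-6.45],[0,0,-6.45],[0,0,-6.45],[0,0,-6.45],[0,0,-6.45],[0,0,0],[0,0,0],[0,0,0],[0,0,0]]}' |grep pos
python3 - <<'E'
from h import *
p,im,d,H,S,V=wr(); m=(S<70)&(V>90); m[300:]=0; cv2.imwrite("pics/w6.png",im[:,:,::-1])
r=rect(m,14,p,1500); print(r)
b=min(r,key=lambda q:abs(q[5][0]-316)); plan((b[0],b[1],4),b[4]+90)
im,d=get_image("top"); cv2.imwrite("pics/t3.png",im[:,:,::-1])
E
```

```text
ee_pos: [521.3, -391.0, 172.8]
ee_pos: [520.9, -390.3, 173.0]
[(432.2, -608.9, 175.4, 107.6, np.float32(-36.0), [46.0, 221.0]), (448.3, -362.5, 89.9, 58.5, np.float32(-23.5), [317.0, 128.0]), (420.2, -501.1, 194.8, 98.6, np.float32(-0.0), [154.0, 154.0])]
t 48.67 pos [ 520.8 -390.4  173. ] yaw 66.9 q6 -1.83 w 87.5 g 0.0 F [ 0.  -0.7 -0.4]
shift m [0.0776, -0.0028, 0.169] twist [0.0, -0.0, 0.4]
```

View pics/t3.png

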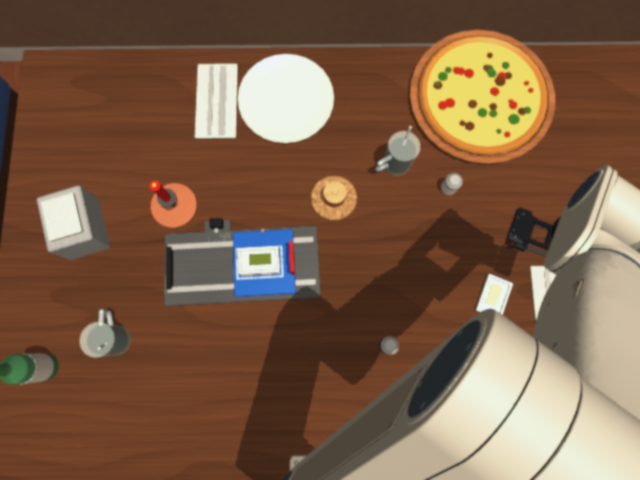

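The pot sits on the mat at (335,191), the pile of three is square in the rectangle at (260,260), and the last dish remains at (493,295).

```bash
python3 -m creep '{"delta_pos":[[0.0258,-0.001,0],[0.0258,-0.001,0],[0.0258,-0.001,0.02],[0,0,0.02],[0,0,0.02],[0,0,0.02],[0,0,0.02],[0,0,0.02],[0,0,0.02],[0,0,0.015],[0,0,0.008],[0,0,0.004],[0,0,0.002],[0,0,0],[0,0,0],[0,0,0],[0,0,0],[0,0,0],[0,0,0]],"twist":[[0,0,0.3],[0,0,0],[0,0,0],[0,0,0],[0,0,0],[0,0,0],[0,0,0],[0,0,0],[0,0,0],[0,0,0],[0,0,0],[0,0,0],[0,0,0],[0,0,0],[0,0,0],[0,0,0],[0,0,0],[0,0,0],[0,0,0]]}' | grep -E "pos|ft"
python3 - <<'E'
from h import *
plan((448.3,-362.5,3.8),66.5)
E
```

```text
ee_pos: [448.5, -363.0, 4.5]
ft_force: [0.7, -0.8, 0.2]
t 50.3 pos [ 448.5 -363.     4.5] yaw 66.7 q6 -1.87 w 87.6 g 0.0 F [ 0.7 -0.8  0.2]
shift m [0.0004, 0.0004, 0.0007] twist [-0.0, 0.0, 0.2]
```

```bash
python3 -m creep '{"delta_pos":[[0,0,0.0004],[0,0,0],[0,0,0],[0,0,0],[0,0,0],[0,0,0],[0,0,0]],"twist":[[0,0,0],[0,0,0],[0,0,0],[0,0,0],[0,0,0],[0,0,0],[0,0,0]]}' 0.6
python3 -m creep '{"delta_pos":[[0,0,-0.003],[0,0,-0.01],[0,0,-0.02],[0,0,-0.025],[0,0,-0.025],[0,0,-0.025],[0,0,-0.022],[0,0,0],[0,0,0],[0,0,0]],"twist":[[0,0,0],[0,0,0],[0,0,0],[0,0,0],[0,0,0],[0,0,0],[0,0,0],[0,0,0],[0,0,0],[0,0,0]]}' | grep -E "pos|wid|gra"
python3 - <<'E'
from h import *
plan((529.8,178.6,130),2.55)
E
```

```text
t: 50.88
ee_pos: [448.3, -362.8, 3.6]
orientation: [-0.634, -3.077, -0.0]
ft_force: [0.4, 1.1, 0.2]
width: 57.8
grasp_force: 30.0
ee_pos: [447.9, -362.5, 133.4]
width: 57.7
grasp_force: 30.0
t 51.72 pos [ 447.9 -362.5  133.4] yaw 66.7 q6 -1.87 w 57.7 g 30.0 F [ 0.9  0.1 -2.2]
shift m [0.1385, 0.5295, 0.0036] twist [-0.0, -0.0, 64.2]
```

```bash
python3 -m creep '{"delta_pos":[[0.0077,0.0294,0],[0.0077,0.0294,0],[0.0077,0.0294,0],[0.0077,0.0294,0],[0.0077,0.0294,0],[0.0077,0.0294,0],[0.0077,0.0294,0],[0.0077,0.0294,0],[0.0077,0.0294,0],[0.0077,0.0294,0],[0.0077,0.0294,0],[0.0077,0.0294,0],[0.0077,0.0294,0],[0.0077,0.0294,0],[0.0077,0.0294,0],[0.0077,0.0294,0],[0.0077,0.0294,0],[0.0077,0.0294,0]],"twist":[[0,0,0],[0,0,0],[0,0,0],[0,0,0],[0,0,0],[0,0,0],[0,0,0],[0,0,0],[0,0,0],[0,0,0],[0,0,0],[0,0,0],[0,0,0],[0,0,0],[0,0,0],[0,0,0],[0,0,0],[0,0,0]]}'  | grep pos
python3 -m creep '{"delta_pos":[[0,0,0],[0,0,0],[0,0,0],[0,0,0],[0,0,0],[0,0,0],[0,0,0],[0,0,0],[0,0,0],[0,0,0],[0,0,0],[0,0,0],[0,0,0],[0,0,0],[0,0,0]],"twist":[[0,0,6.42],[0,0,6.42],[0,0,6.42],[0,0,6.42],[0,0,6.42],[0,0,6.42],[0,0,6.42],[0,0,6.42],[0,0,6.42],[0,0,6.42],[0,0,0],[0,0,0],[0,0,0],[0,0,0],[0,0,0]]}' |grep -E "pos|wid"
python3 - <<'E'
from h import *
plan((529.6,178.6,75.6),2.55)
E
```

```text
ee_pos: [528.9, 179.2, 131.9]
ee_pos: [529.9, 178.0, 133.4]
width: 57.6
t 54.47 pos [529.9 178.  133.4] yaw 2.6 q6 0.26 w 57.6 g 30.0 F [-0.   0.5 -0.4]
shift m [0.0006, -0.0003, 0.0578] twist [-0.0, 0.0, 0.1]
```

```bash
python3 -m creep '{"delta_pos":[[0.0006,-0.0003,0.01],[0,0,0.015],[0,0,0.012],[0,0,0.008],[0,0,0.005],[0,0,0.003],[0,0,0.0015],[0,0,0],[0,0,0],[0,0,0],[0,0,0],[0,0,0],[0,0,0],[0,0,0]],"twist":[[0,0,0],[0,0,0],[0,0,0],[0,0,0],[0,0,0],[0,0,0],[0,0,0],[0,0,0],[0,0,0],[0,0,0],[0,0,0],[0,0,0],[0,0,0],[0,0,0]]}' |grep -E "pos|ft"
python3 - <<'E'
from h import *
plan((529.6,178.6,75.6),2.55)
E
```

```text
ee_pos: [529.8, 178.6, 79.3]
ft_force: [-0.3, -0.2, -2.0]
t 55.63 pos [529.8 178.6  79.3] yaw 2.5 q6 0.26 w 57.8 g 30.0 F [-0.3 -0.2 -2. ]
shift m [-0.0, -0.0002, 0.0037] twist [0.0, -0.0, -0.0]
```

```bash
python3 -m creep '{"delta_pos":[[0,-0.0002,0.0015],[0,0,0.001],[0,0,0],[0,0,0],[0,0,0]],"twist":[[0,0,0],[0,0,0],[0,0,0],[0,0,0],[0,0,0]]}' |grep -E "pos|ft"
for i in 1 2; do python3 -m creep '{"delta_pos":[[0,0,0.0006],[0,0,0],[0,0,0]],"twist":[[0,0,0],[0,0,0],[0,0,0]]}' |grep -E "pos|ft"; done
```

```text
ee_pos: [529.5, 178.6, 76.6]
ft_force: [0.0, 0.0, -2.4]
ee_pos: [529.5, 178.6, 76.0]
ft_force: [-0.0, 0.4, -1.9]
ee_pos: [529.6, 178.6, 75.6]
ft_force: [-0.6, -0.1, -0.1]
```

```bash
python3 -m creep '{"delta_pos":[[0,0,0.0004],[0,0,0],[0,0,0]],"twist":[[0,0,0],[0,0,0],[0,0,0]]}' |grep -E "pos|ft"
python3 -m creep '{"delta_pos":[[0,0,0],[0,0,0],[0,0,0],[0,0,0],[0,0,0],[0,0,-0.01],[0,0,-0.02],[0,0,-0.025],[0,0,-0.023],[0,0,-0.02],[-0.02,0,0],[-0.025,0,0],[-0.025,0,0],[0,0,0],[0,0,0],[0,0,0]],"twist":[[0,0,0],[0,0,0],[0,0,0],[0,0,0],[0,0,0],[0,0,0],[0,0,0],[0,0,0],[0,0,0],[0,0,0],[0,0,0],[0,0,0],[0,0,0],[0,0,0],[0,0,0],[0,0,0]]}' 1 | grep -E "t:|pos"
python3 - <<'E'
from h import *
plan((534.5,65,66),2.6)
p,im,d,H,S,V=pileD((72,86)); cv2.imwrite("pics/w7.png",im[:,:,::-1])
E
```

```text
ee_pos: [529.7, 178.6, 75.6]
ft_force: [-1.1, -0.4, 5.8]
t: 58.13
ee_pos: [532.8, 109.0, 173.5]
t 58.13 pos [532.8 109.  173.5] yaw 2.5 q6 0.14 w 87.7 g 0.0 F [ 0.1  0.3 -0.1]
shift m [-0.0441, -0.0003, 0.1075] twist [0.0, -0.0, -0.1]
72 [(528.6, 176.5, 94.5, 60.7, np.float32(-87.5), [318.0, 137.0])]
86 [(528.6, 176.6, 89.5, 57.5, np.float32(-87.5), [318.0, 137.0])]
```

View pics/w7.png

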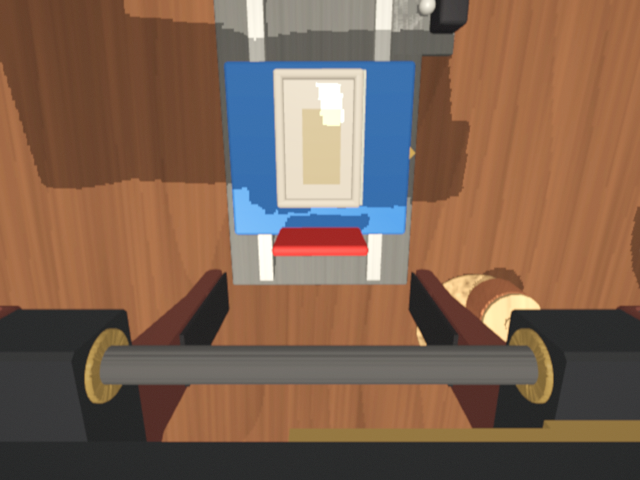

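The pile of four is square in the rectangle at (318,137). The pot has been knocked to the right side of the mat, with its lid now at (510,320), so I will measure it and put it back first.

```bash
python3 - <<'E'
from h import *
im,d=get_image("top"); p=camera_params("top"); cv2.imwrite("pics/t4.png",cv2.resize(im[140:260,280:400,::-1],None,fx=4,fy=4,interpolation=cv2.INTER_CUBIC))
K,E=p["camera_matrix"],p["extrinsics"]; v,u=np.mgrid[:480,:640]
P=np.stack([(u-K[0,2])/K[0,0]*d,(v-K[1,2])/K[1,1]*d,d],-1)@E[:3,:3].T+E[:3,3]
m=(P[...,2]>30)&(abs(u-334)<32)&(abs(v-195)<34)
print(rect(m,48,p,60),P[m][:,2].max(),P[m].mean(0))
E
```

```text
[(673.1, 40.8, 135.3, 72.4, np.float32(-0.3), [315.0, 200.0])] 1222.7892922240194 [572.08696591  49.00081834 411.32161435]
```

View pics/t4.png

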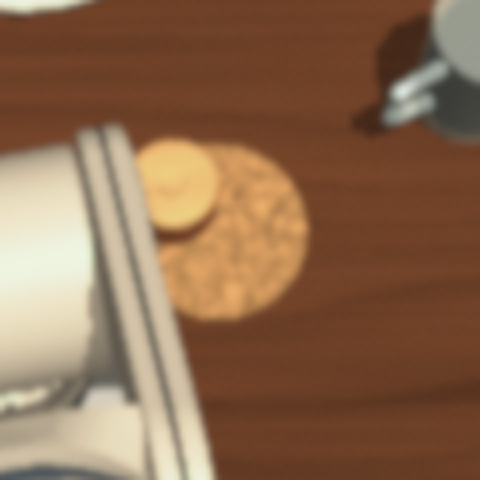

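The pot lid is at crop (173,184), i.e. full-image (323,186), and the mat is centred at crop (220,232).

```bash
python3 - <<'E'
from h import *
q=ray([(323.2,186)],50,camera_params("top"))[0]; print(q, ray([(322,186),(334.2,198)],4,camera_params("top"))[1])
im,d=get_image("side"); p=camera_params("side")
hsv=cv2.cvtColor(im,cv2.COLOR_RGB2HSV); cv2.imwrite("pics/s4.png",im[:,:,::-1])
E_=p["extrinsics"]; X=E_[:3,:3].T@(q-E_[:3,3]); print("side px",(p["camera_matrix"]@X/X[2])[:2])
plan((q[0],q[1],165),2.6)
E
```

```text
[705.49281881  29.6650006   50.        ] [689.72399601   2.53178891   4.        ]
side px [272.91220848 215.74885636]
t 58.28 pos [532.6 109.5 173.2] yaw 2.6 q6 0.14 w 87.8 g 0.0 F [0.3 0.1 0.2]
shift m [-0.0876, 0.1691, 0.0081] twist [0.0, -0.0, -0.0]
```

```bash
python3 -m creep '{"delta_pos":[[-0.0164,0.0169,0],[-0.0164,0.0169,0],[-0.0164,0.0169,0],[-0.0164,0.0169,0],[-0.0164,0.0169,0],[-0.0164,0.0169,0],[-0.0164,0.0169,0],[-0.0164,0.0169,0],[-0.0164,0.0169,0],[-0.0164,0.0169,0],[0,0,0],[0,0,0],[0,0,0],[0,0,0]],"twist":[[0,0,0],[0,0,0],[0,0,0],[0,0,0],[0,0,0],[0,0,0],[0,0,0],[0,0,0],[0,0,0],[0,0,0],[0,0,0],[0,0,0],[0,0,0],[0,0,0]]}' 1 | grep -E "t:|pos"
python3 - <<'E'
from h import *
p,im,d,H,S,V=wr(); cv2.imwrite("pics/w8.png",im[:,:,::-1]); K,E=p["camera_matrix"],p["extrinsics"]; v,u=np.mgrid[:480,:640]
P=np.stack([(u-K[0,2])/K[0,0]*d,(v-K[1,2])/K[1,1]*d,d],-1)@E[:3,:3].T+E[:3,3]
m=(P[...,2]>44)&(P[...,2]<60)&(v<300)&(abs(u-318)<80)
print(rect(m,50,p,300)); plan((705.5,29.7,15),2.6)
E
```

```text
t: 59.45
ee_pos: [707.8, -46.5, 172.8]
[(707.3, 29.0, 51.4, 50.8, np.float32(2.5), [324.0, 130.0])]
t 59.5 pos [708.  -46.6 173. ] yaw 2.6 q6 -0.13 w 88.1 g 0.0 F [0.5 0.5 0.4]
shift m [0.0763, 0.0011, 0.158] twist [-0.0, -0.0, -0.0]
```

View pics/w8.png

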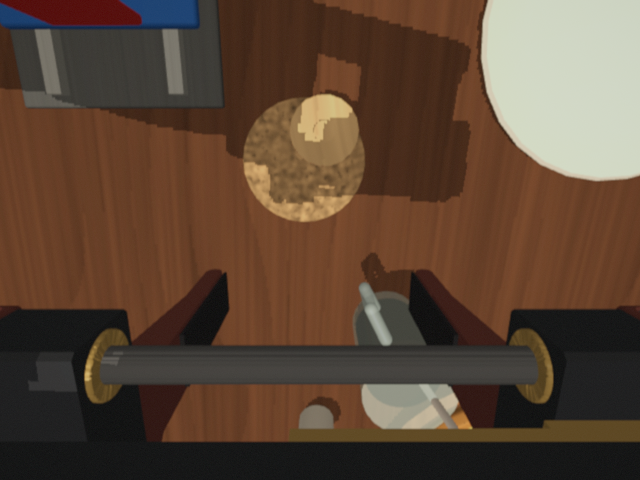

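The pot stands on the mat with its lid at (324,130), while the mat's centre is at about (304,159).

```bash
python3 -m creep '{"delta_pos":[[0.0253,0.0013,0],[0.0253,0.0013,0],[0.0252,0,0.015],[0,0,0.02],[0,0,0.02],[0,0,0.02],[0,0,0.02],[0,0,0.02],[0,0,0.018],[0,0,0.012],[0,0,0.007],[0,0,0.004],[0,0,0.002],[0,0,0],[0,0,0],[0,0,0],[0,0,0],[0,0,0]],"twist":[[0,0,0],[0,0,0],[0,0,0],[0,0,0],[0,0,0],[0,0,0],[0,0,0],[0,0,0],[0,0,0],[0,0,0],[0,0,0],[0,0,0],[0,0,0],[0,0,0],[0,0,0],[0,0,0],[0,0,0],[0,0,0]]}' | grep -E "pos|ft"
python3 -m creep '{"delta_pos":[[0,0,0],[0,0,0],[0,0,0],[0,0,0],[0,0,0],[0,0,0],[0,0,0],[0,0,0]],"twist":[[0,0,0],[0,0,0],[0,0,0],[0,0,0],[0,0,0],[0,0,0],[0,0,0],[0,0,0]]}' 0.58
python3 -m creep '{"delta_pos":[[0,0,-0.004],[0,0,-0.008],[0,0,-0.008],[0,0,0],[0,0,0],[0,0,0]],"twist":[[0,0,0],[0,0,0],[0,0,0],[0,0,0],[0,0,0],[0,0,0]]}'
python3 - <<'E'
from h import *
plan((691,3,34),2.6)
E
```

```text
ee_pos: [708.3, 28.1, 15.7]
ft_force: [-0.0, -0.4, 0.6]
t: 61.67
ee_pos: [708.0, 28.1, 15.0]
orientation: [-2.172, -2.27, -0.0]
ft_force: [0.3, -0.0, 0.5]
width: 53.6
grasp_force: 30.0
t: 62.17
ee_pos: [708.0, 28.2, 35.4]
orientation: [2.172, 2.27, 0.0]
ft_force: [0.2, 0.0, -0.6]
width: 53.3
grasp_force: 30.0
t 62.17 pos [708.   28.2  35.4] yaw 2.5 q6 -0.02 w 53.3 g 30.0 F [ 0.2  0.  -0.6]
shift m [-0.0244, -0.0181, 0.0014] twist [0.0, 0.0, -0.1]
```

```bash
python3 -m creep '{"delta_pos":[[-0.0085,-0.006,0],[-0.0085,-0.006,0],[-0.0084,-0.006,0.004],[0,0,0.006],[0,0,0.005],[0,0,0.003],[0,0,0],[0,0,0],[0,0,0],[0,0,0],[0,0,0]],"twist":[[0,0,0],[0,0,0],[0,0,0],[0,0,0],[0,0,0],[0,0,0],[0,0,0],[0,0,0],[0,0,0],[0,0,0],[0,0,0]]}' | grep -E "pos|ft"
for i in 1 2; do python3 -m creep '{"delta_pos":[[0,0,0.0006],[0,0,0],[0,0,0]],"twist":[[0,0,0],[0,0,0],[0,0,0]]}' |grep -E "pos|ft"; done
```

```text
ee_pos: [691.4, 2.2, 17.3]
ft_force: [0.7, 1.2, -1.4]
ee_pos: [691.1, 2.0, 16.5]
ft_force: [0.4, 0.1, -2.6]
ee_pos: [691.1, 2.0, 15.8]
ft_force: [0.2, 0.1, -1.9]
```

```bash
for i in 1 2; do python3 -m creep '{"delta_pos":[[0,0,0.0005],[0,0,0],[0,0,0]],"twist":[[0,0,0],[0,0,0],[0,0,0]]}' |grep -E "pos|ft"; done
```

```text
ee_pos: [691.1, 1.9, 15.3]
ft_force: [-0.1, 0.6, -0.8]
ee_pos: [691.2, 2.0, 15.0]
ft_force: [-1.3, -0.8, 0.0]
```

```bash
python3 -m creep '{"delta_pos":[[0,0,0.0002],[0,0,0],[0,0,0],[0,0,0],[0,0,0],[0,0,-0.01],[0,0,-0.02],[0,0,-0.03],[0,0,-0.03],[0,0,-0.03],[0,0,-0.03],[-0.02,0,0],[-0.03,0,0],[-0.03,0,0],[0,0,0],[0,0,0],[0,0,0],[0,0,0]],"twist":[[0,0,0],[0,0,0],[0,0,0],[0,0,0],[0,0,0],[0,0,0],[0,0,0],[0,0,0],[0,0,0],[0,0,0],[0,0,0],[0,0,0],[0,0,0],[0,0,0],[0,0,0],[0,0,0],[0,0,0],[0,0,0]]}' 1 | grep -E "t:|pos"
python3 - <<'E'
from h import *
p,im,d,H,S,V=wr(); cv2.imwrite("pics/w9.png",im[:,:,::-1]); K,E=p["camera_matrix"],p["extrinsics"]; v,u=np.mgrid[:480,:640]
P=np.stack([(u-K[0,2])/K[0,0]*d,(v-K[1,2])/K[1,1]*d,d],-1)@E[:3,:3].T+E[:3,3]
m=(P[...,2]>44)&(P[...,2]<60)&(v<300)&(abs(u-318)<80)
print("pot",rect(m,50,p,300)); print("mat",rect((P[...,2]>2)&(v<300)&(abs(u-318)<90)&(u>215)&(v>60)&(V>70)&(H>9),4,p,1000))
plan((534.5,65,160),2.6)
E
```

```text
t: 65.58
ee_pos: [694.5, -77.0, 164.8]
pot [(690.2, 2.7, 51.3, 51.0, np.float32(2.5), [319.0, 124.0])]
mat [(691.0, 0.7, 108.9, 106.4, np.float32(2.5), [320.0, 124.0])]
t 65.63 pos [694.6 -76.8 164.8] yaw 2.6 q6 -0.17 w 87.9 g 0.0 F [ 0.6 -0.6  0.6]
shift m [0.1489, -0.1535, 0.0048] twist [-0.0, -0.0, -0.0]
```

View pics/w9.png

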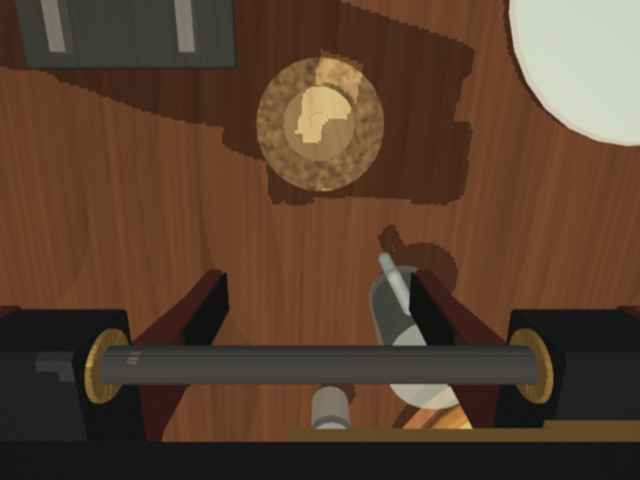

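The pot is centred on the mat, both at about (320,124). Next I close the fingers and approach the red plate.

```bash
python3 -m creep '{"delta_pos":[[0.0186,-0.0192,0],[0.0186,-0.0192,0],[0.0186,-0.0192,0],[0.0186,-0.0192,0],[0.0186,-0.0192,0],[0.0186,-0.0192,0],[0.0186,-0.0192,0],[0.0186,-0.0192,0],[0,0,0],[0,0,0],[0,0,0]],"twist":[[0,0,0],[0,0,0],[0,0,0],[0,0,0],[0,0,0],[0,0,0],[0,0,0],[0,0,0],[0,0,0],[0,0,0],[0,0,0]]}' 0 | grep -E "t:|pos|wid"
python3 - <<'E'
from h import *
plan((534.5,65,66),2.6)
p,im,d,H,S,V=wr(); m=(H<8)&(S>150)&(V>60)&(np.arange(480)[:,None]<300)
print(rect(m,90,p,300),rect((H>100)&(H<125)&(S>150)&(np.arange(480)[:,None]<300),30,p,2000))
E
```

```text
t: 66.55
ee_pos: [535.4, 64.4, 165.1]
width: 17.8
t 66.55 pos [535.4  64.4 165.1] yaw 2.6 q6 0.05 w 17.8 g 0.0 F [0.2 0.3 0.6]
shift m [0.0006, -0.001, 0.0991] twist [0.1, 0.0, 0.0]
[(532.9, 104.2, 67.0, 11.7, np.float32(2.6), [319.0, 187.0])] [(530.0, 164.8, 147.7, 131.7, np.float32(2.6), [318.0, 99.0])]
```

```bash
python3 -m creep '{"delta_pos":[[0,-0.001,0.015],[0,0,0.02],[0,0,0.02],[0,0,0.02],[0,0,0.015],[0,0,0.009],[0,0,0],[0,0,0],[0,0,0],[0,0,0]],"twist":[[0,0,0],[0,0,0],[0,0,0],[0,0,0],[0,0,0],[0,0,0],[0,0,0],[0,0,0],[0,0,0],[0,0,0]]}' 0 | grep -E "t:|pos|wid|ft"
python3 -m creep '{"delta_pos":[[0.003,0,0],[0.004,0,0],[0.004,0,0],[0.003,0,0],[0.002,0,0],[0.002,0,0],[0.002,0,0],[0,0,0],[0,0,0],[0,0,0]],"twist":[[0,0,0],[0,0,0],[0,0,0],[0,0,0],[0,0,0],[0,0,0],[0,0,0],[0,0,0],[0,0,0],[0,0,0]]}' | grep -E "pos|wid|ft"
```

```text
t: 67.43
ee_pos: [534.6, 63.8, 66.7]
ft_force: [-0.1, 0.5, -1.1]
width: 0.7
ee_pos: [532.7, 83.8, 65.6]
ft_force: [0.9, -0.2, -0.1]
width: 0.2
```

```bash
python3 -m creep '{"delta_pos":[[0.001,0,0],[0.001,0,0],[0.001,0,0],[0.001,0,0],[0.001,0,0],[0.001,0,0],[0.001,0,0],[0.001,0,0]],"twist":[[0,0,0],[0,0,0],[0,0,0],[0,0,0],[0,0,0],[0,0,0],[0,0,0],[0,0,0]]}' | grep -E "pos|ft"
python3 -m creep '{"delta_pos":[[0.001,0,0],[0.001,0,0],[0.001,0,0],[0.001,0,0],[0.001,0,0],[0.001,0,0],[0.001,0,0],[0.001,0,0]],"twist":[[0,0,0],[0,0,0],[0,0,0],[0,0,0],[0,0,0],[0,0,0],[0,0,0],[0,0,0]]}' | grep -E "pos|ft"
```

```text
ee_pos: [532.4, 91.9, 65.7]
ft_force: [-0.3, -0.5, 0.3]
ee_pos: [532.0, 99.9, 65.7]
ft_force: [-0.0, -2.0, 0.1]
```

```bash
python3 -m creep '{"delta_pos":[[0.001,0,0],[0.0013,0,0],[0.0016,0,0],[0.002,0,0],[0.002,0,0],[0.002,0,0],[0.002,0,0],[0.002,0,0],[0.002,0,0],[0.002,0,0],[0.002,0,0],[0.002,0,0],[0.002,0,0],[0.002,0,0],[0.002,0,0],[0.002,0,0],[0.002,0,0],[0.0016,0,0],[0.0013,0,0],[0.001,0,0]],"twist":[[0,0,0],[0,0,0],[0,0,0],[0,0,0],[0,0,0],[0,0,0],[0,0,0],[0,0,0],[0,0,0],[0,0,0],[0,0,0],[0,0,0],[0,0,0],[0,0,0],[0,0,0],[0,0,0],[0,0,0],[0,0,0],[0,0,0],[0,0,0]]}' | grep -E "t:|pos|ft"
python3 - <<'E'
from h import *
plan((530,200,66),2.6)
p,im,d,H,S,V=wr(); m=(H<8)&(S>150)&(V>60)&(np.arange(480)[:,None]<300)
print(rect(m,90,p,100),rect((H>100)&(H<125)&(S>150)&(np.arange(480)[:,None]<300),30,p,500))
cv2.imwrite("pics/w10.png",im[:,:,::-1])
im,d=get_image("top");p=camera_params("top"); hsv=cv2.cvtColor(im,cv2.COLOR_RGB2HSV)
m=(hsv[...,0]>100)&(hsv[...,0]<125)&(hsv[...,1]>150)&(hsv[...,2]>100)
print("top blue",rect(m,30,p,50))
E
```

```text
t: 71.27
ee_pos: [530.4, 135.8, 65.6]
ft_force: [-1.0, -0.8, 0.9]
t 71.27 pos [530.4 135.8  65.6] yaw 2.5 q6 0.18 w 0.1 g 0.6 F [-1.  -0.8  0.9]
shift m [0.0642, 0.0025, -0.0004] twist [-0.0, -0.0, -0.1]
[(530.4, 157.4, 67.1, 21.6, np.float32(2.5), [323.0, 264.0])] [(528.0, 208.6, 147.2, 122.8, np.float32(2.6), [322.0, 134.0])]
top blue [(472.7, 277.5, 37.3, 27.0, np.float32(-20.3), [217.0, 286.0]), (582.5, 279.5, 30.8, 18.6, np.float32(1.6), [216.0, 240.0])]
```

View pics/w10.png

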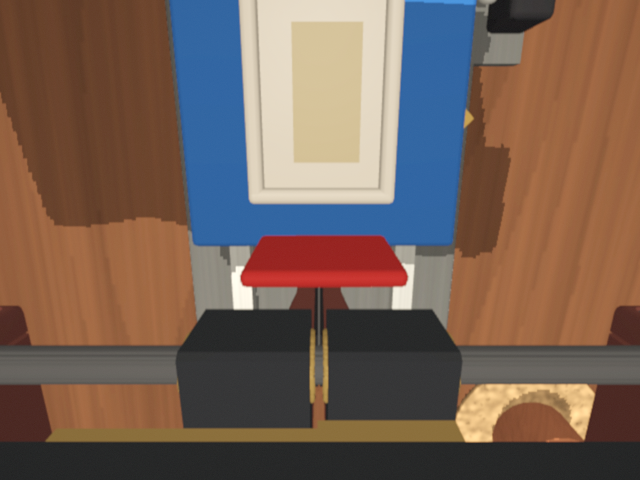

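The tray has moved about 48 mm and the pile is still square against it. The brass ridge at (468,118) is approaching the roller at (485,5).

```bash
python3 -m creep '{"delta_pos":[[0.001,0,0],[0.0013,0,0],[0.0016,0,0],[0.002,0,0],[0.002,0,0],[0.002,0,0],[0.002,0,0],[0.002,0,0],[0.002,0,0],[0.002,0,0],[0.002,0,0],[0.002,0,0],[0.002,0,0],[0.002,0,0],[0.002,0,0],[0.002,0,0],[0.002,0,0],[0.0016,0,0],[0.0013,0,0],[0.001,0,0]],"twist":[[0,0,0],[0,0,0],[0,0,0],[0,0,0],[0,0,0],[0,0,0],[0,0,0],[0,0,0],[0,0,0],[0,0,0],[0,0,0],[0,0,0],[0,0,0],[0,0,0],[0,0,0],[0,0,0],[0,0,0],[0,0,0],[0,0,0],[0,0,0]]}' | grep -E "t:|pos|ft"
for i in 1 2; do python3 -m creep '{"delta_pos":[[0.001,0,0],[0.001,0,0],[0.001,0,0],[0.001,0,0],[0.001,0,0],[0.001,0,0]],"twist":[[0,0,0],[0,0,0],[0,0,0],[0,0,0],[0,0,0],[0,0,0]]}' | grep -E "pos|ft"; done
```

```text
t: 73.03
ee_pos: [528.8, 171.5, 65.7]
ft_force: [0.1, 0.1, 0.9]
ee_pos: [528.5, 177.4, 65.6]
ft_force: [0.1, -0.2, 0.6]
ee_pos: [528.2, 183.4, 65.6]
ft_force: [-1.0, -0.5, 1.0]
```

```bash
for i in 1 2 3 4; do python3 -m creep '{"delta_pos":[[0.001,0,0],[0.001,0,0],[0.001,0,0],[0.001,0,0]],"twist":[[0,0,0],[0,0,0],[0,0,0],[0,0,0]]}' | grep -E "pos|ft"; done
```

```text
ee_pos: [528.1, 187.4, 65.7]
ft_force: [0.5, -2.1, 1.1]
ee_pos: [527.9, 190.6, 65.7]
ft_force: [0.7, -10.4, 2.7]
ee_pos: [527.7, 194.5, 65.6]
ft_force: [0.3, -4.1, 1.9]
ee_pos: [527.6, 199.7, 65.6]
ft_force: [-1.0, -0.7, 0.1]
```

```bash
python3 - <<'E'
from h import *
p,im,d,H,S,V=wr(); m=(H<8)&(S>150)&(V>60)&(np.arange(480)[:,None]<300)
print(rect(m,90,p,100)); cv2.imwrite("pics/w11.png",im[:,:,::-1])
E
```

```text
[(527.6, 221.4, 67.1, 21.6, np.float32(2.5), [323.0, 264.0])]
```

View pics/w11.png

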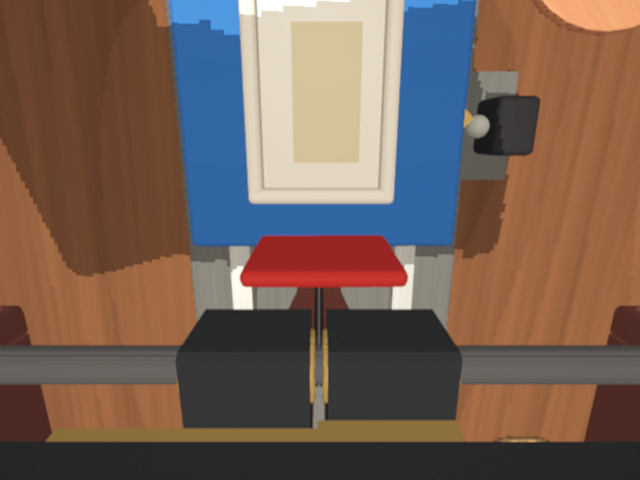

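The ridge at (468,117) has passed the roller at (477,125), and the pile is still square. I'll press gently to confirm the end stop.

```bash
for i in 1 2; do python3 -m creep '{"delta_pos":[[0.001,0,0],[0,0,0],[0,0,0]],"twist":[[0,0,0],[0,0,0],[0,0,0]]}' | grep -E "pos|ft"; done
```

```text
ee_pos: [527.8, 200.7, 65.7]
ft_force: [-0.6, -0.0, -0.0]
ee_pos: [527.7, 200.9, 65.7]
ft_force: [2.1, -4.1, 1.1]
```

```bash
python3 -m creep '{"delta_pos":[[-0.002,0,0],[-0.005,0,0],[-0.01,0,0],[-0.015,0,0],[-0.015,0,0],[-0.02,0,-0.02],[-0.02,0,-0.03],[-0.01,0,-0.03],[0,0,-0.03],[0,0,0],[0,0,0],[0,0,0],[0,0,0]],"twist":[[0,0,0],[0,0,0],[0,0,0],[0,0,0],[0,0,0],[0,0,0],[0,0,0],[0,0,0],[0,0,0],[0,0,0],[0,0,0],[0,0,0],[0,0,0]]}' | grep -E "t:|pos|ft"
python3 - <<'E'
from h import *
p,im,d,H,S,V=wr(); m=(H<8)&(S>150)&(V>60)&(np.arange(480)[:,None]<300)
print(rect(m,90,p,100)); 
K,E=p["camera_matrix"],p["extrinsics"]; v,u=np.mgrid[:480,:640]
P=np.stack([(u-K[0,2])/K[0,0]*d,(v-K[1,2])/K[1,1]*d,d],-1)@E[:3,:3].T+E[:3,3]
M=(v<300)&(abs(u-320)<90)&(S<90)
for z in (72,86): print(z,rect((P[...,2]>z-8)&M,z,p,500))
print("blue",rect((H>100)&(H<125)&(S>150)&(v<300),30,p,1000))
cv2.imwrite("pics/w12.png",im[:,:,::-1]); 
im,d=get_image("top"); cv2.imwrite("pics/t5.png",im[:,:,::-1])
p=camera_params("top"); print(p and ray([(334,198)],4,p))
E
```

```text
t: 77.0
ee_pos: [530.8, 104.2, 174.4]
ft_force: [-0.1, 0.6, 0.6]
[(527.9, 211.1, 67.2, 12.3, np.float32(2.5), [323.0, 76.0])]
72 [(525.2, 250.9, 60.7, 17.9, np.float32(2.4), [322.0, 14.0])]
86 [(525.2, 249.4, 57.5, 12.0, np.float32(2.4), [322.0, 11.0])]
blue [(526.5, 242.3, 147.5, 62.7, np.float32(2.5), [321.0, 50.0])]
[[689.72859098   3.01368314   4.        ]]
```

View pics/w12.png

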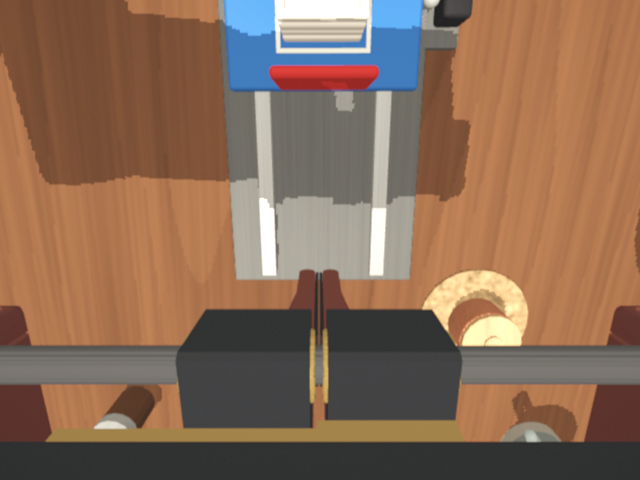

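The tray is home against its stop. The pile is still square (2.4° against the tray's 2.5°) and the pot is centred on the mat at (485,320). The arm is clear of everything, so I'm handing in.

```bash
python3 -c "
from workcell import close_job
print(close_job())"
```

```text
the job is handed in; nothing more can be done
None
```

The job is handed in: the pot is back in the middle of the cork mat after being knocked aside once, the four dishes are in one square pile on the mark, and the tray is home past the ridge and against its end stop; however, I viewed 16 pictures, two over the limit of 14.

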